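# Dress the biscuit counter: fill the carton row, then balance the weighted rolling pin

### The job

Finish this display in the biscuit shop: first continue the row on the low shelf, standing the blue carton right beside the yellow one and the red carton right beside the blue one, nearly touching, fronts flush and all square. Then take the rolling pin from its sloping rack and lay it along the brass cradle at its balance point, so that it stays level by itself on the cradle alone. Leave the yellow carton, the jar, the tin and the honey pot where they are.

Things in the scene. Friction and masses are not known exactly. Their poses are not given: they have to be found in the camera images.
- pin: Wooden rolling pin, 0.6 kg, 400 mm long: barrel 250 x 44 mm dia., a handle 75 x 24 mm dia. at each end. Origin on its axis at mid-length; x runs along it, away from the red-tipped end. Hidden steel core: it balances at a point 15 to 50 mm from mid-length towards the red tip, new every time. Starts on the rack, red end low. Set on the cradle off balance it tips 20 deg till a handle meets the table.
- rack: Fixed dark rack holding the pin by its handles in V notches, 132 mm down and 165 mm up the pin from its middle; the barrel is free all round. Foot 340 x 80 x 12 mm. Origin under its centre on the table. The pin rises towards +x at 30 deg from level, its middle 135 mm above the origin, its lower shoulder on the lower notch; it lifts off square to its axis. May be left or right of the shelf.
- cradle: Fixed brass V cradle (fulcrum) on a wooden foot 100 x 90 x 12 mm. Origin under its centre on the table. The pin is to lie along its x, either way round. The V is 18 mm long along x; the balance point must be over it. It is 38 mm wide across y, less than the barrel, so fingers on the barrel pass either side; its top is 16 mm below the seated pin axis. May be left or right of the shelf.
- cradle_seat (a point): The place of the pin axis when the barrel is seated level in the cradle: 80 mm straight above the origin of the cradle, midway along the V; axes as the cradle.
- shelf: Fixed low dark wood shelf, 100 mm (x) by 270 mm (y), top 15 mm above the table, steel end stop 50 mm high, 8 mm thick at its +y end. The row runs along y, centred on x = 0. Origin under its centre on the table. Behind it, 125 to 147 mm from the origin towards +x, stand two arches of black tube, up to 260 mm wide and 205 mm tall.
- yellow_carton: Yellow biscuit carton, 56 mm (x) x 70 mm (y) x 95 mm tall, 0.18 kg, already in place by the end stop on the shelf. Origin at the centre of its underside, z up. Its -x side is its front. The row continues from it towards its -y.
- blue_carton: Blue biscuit carton, the same size: 56 mm (x) x 70 mm (y) x 95 mm tall, 0.13 to 0.25 kg. Origin at the centre of its underside. Starts standing on the table; the two loose cartons may change places. In the row its 56 mm side runs from front to back, as for the yellow one.
- red_carton: Red biscuit carton, the same as the blue one in size, origin and mass.
- jar: Amber glass jar with a brass lid, 76 mm in diameter, 130 mm tall, a bystander on the left. Origin at the centre of its underside.
- tin: Green round tin, 80 mm in diameter, 85 mm tall, a bystander on the right. Origin at the centre of its underside.
- honey: Small amber honey pot with a white cap, 44 mm in diameter, 60 mm tall, a bystander near the two loose cartons. Origin at the centre of its underside.
Mind the look-alikes: they are no part of the job. There is more than one size of the red_carton; the job needs the middle-sized. There is more than one size of the blue_carton; the one meant has the size given above.

How it is judged:
On the way, in this order (a step that is already met when the one before it is completed fails the run):
1. blue and red cartons stand released in the row beside the yellow one, while the pin is still on its rack (y of blue_carton in the frame of yellow_carton between -0.086 and -0.062 m and x of blue_carton in the frame of yellow_carton between -0.013 and 0.013 m and z of blue_carton in the frame of yellow_carton between -0.006 and 0.006 m and angle between the x axis of each of blue_carton, red_carton and the x axis of yellow_carton, either way round below 0.14 rad and angle between each of blue_carton, red_carton's own z axis and vertical below 0.06 rad and contact force between each of blue_carton, red_carton and shelf above 0.5 N and y of red_carton in the frame of yellow_carton between -0.172 and -0.13 m and x of red_carton in the frame of yellow_carton between -0.013 and 0.013 m and z of red_carton in the frame of yellow_carton between -0.006 and 0.006 m and horizontal distance between blue_carton and red_carton below 0.087 m and linear speed of each of blue_carton, red_carton below 0.02 m/s and contact force between each of blue_carton, red_carton and the fingers below 0.05 N and distance of pin from where it was at the start of the episode below 0.03 m), for 0.2 s.
2. the pin lies level on the cradle alone, released (angle between pin's own x axis and vertical between 1.4908 and 1.6508 rad and z of pin in the frame of cradle_seat between -0.008 and 0.01 m and y of pin in the frame of cradle_seat between -0.012 and 0.012 m and angle between the x axis of pin and the x axis of cradle, either way round below 0.12 rad and contact force between pin and cradle above 4.5 N and contact force between pin and the fingers below 0.05 N and linear speed of pin below 0.02 m/s and angular speed of pin below 0.08 rad/s), for 0.5 s.
At the end, for the whole second after the job is handed in: Blue stands on the shelf beside yellow and red beside blue (gaps under 16 mm), flush within 13 mm, square within 8 degrees, upright. The pin rests on the cradle alone, along it within 7 degrees and level within 4.5 degrees. All released and at rest (all of step 2 and y of blue_carton in the frame of yellow_carton between -0.086 and -0.062 m and x of blue_carton in the frame of yellow_carton between -0.013 and 0.013 m and z of blue_carton in the frame of yellow_carton between -0.006 and 0.006 m and angle between the x axis of each of blue_carton, red_carton and the x axis of yellow_carton, either way round below 0.14 rad and angle between each of blue_carton, red_carton's own z axis and vertical below 0.06 rad and contact force between each of blue_carton, red_carton and shelf above 0.5 N and y of red_carton in the frame of yellow_carton between -0.172 and -0.13 m and x of red_carton in the frame of yellow_carton between -0.013 and 0.013 m and z of red_carton in the frame of yellow_carton between -0.006 and 0.006 m and horizontal distance between blue_carton and red_carton below 0.087 m and linear speed of each of blue_carton, red_carton below 0.02 m/s and contact force between each of blue_carton, red_carton and the fingers below 0.05 N); the robot touches nothing.
It fails at once if yellow carton pushed more than 25 mm or tipped (distance of yellow_carton from where it was at the start of the episode above 0.025 m or angle between yellow_carton's own z axis and vertical above 0.3 rad).
It fails at once if jar pushed more than 25 mm or tipped (distance of jar from where it was at the start of the episode above 0.025 m or angle between jar's own z axis and vertical above 0.3 rad).
It fails at once if tin pushed more than 25 mm or tipped (distance of tin from where it was at the start of the episode above 0.025 m or angle between tin's own z axis and vertical above 0.3 rad).
It fails at once if honey pushed more than 25 mm or tipped (distance of honey from where it was at the start of the episode above 0.025 m or angle between honey's own z axis and vertical above 0.3 rad).
It also fails if it takes over 72 s, if anything falls off the work surface, if the arm or the gripper's body presses on something with over 40 N, if the wrist force passes 120 N, or if a joint passes its speed limit or range.

### The arm

A 7-joint arm with a two-finger parallel gripper is mounted at the origin on the work surface. World frame = base frame: x ahead of the robot, y to its left, z up, the work surface at z = 0. Lengths are in m, angles in rad, forces in N, time in s.
With the tool pointing down it reaches from about 0.425 to 0.875 m from the base axis. Payload 4.7 kg.
Tool frame: the origin (TCP) lies at the very end of the fingers, on their centre line; the grasp point (between the pads) lies 19 mm behind it; z points along the fingers, y is the line along which they close (so a half turn about z gives the same grasp; the last joint's range is limited). The gripper opens to 87 mm and grips with 3 to 60 N. Pads are 19 mm wide; open, the fingers measure 117 mm over their backs; the gripper's body (75 mm by 190 mm) begins 51 mm behind the grasp point.
Start: joints at [-1.189, 0.321, -0.07, 1.45, 0.023, 1.371, -0.057], TCP at [0.234, 0.607, 0.223] pointing down, gripper open.
Joint ranges: [-2.86, 2.86], [-0.3, 2.09], [-1.38, 1.24], [0.06, 2.45], [-1.56, 4.7], [0.09, 2.05], [-2.69, 2.69]. Speed limits (rad/s): [2.57, 2.57, 3.14, 3.14, 3.14, 3.14, 3.14].

### API

Orientations are given as a rotation vector (axis times angle).
In Python, from bench import ctrl, vision gives the robot as it stands.
- The arm moves only by the tool jog_arm, never from a script. Its argument "increments" is a list of rows, each an object of numbers: "tx", "ty", "tz": the shift along the tool's x, y, z in mm; "wx", "wy", "wz": the turn, a rotation vector about the tool's x, y, z in rad; "gripper": the opening, from 0 (shut) to 1 (fully open). In form: [{"tx": .., "ty": .., "tz": .., "wx": .., "wy": .., "wz": .., "gripper": ..}, ...]. A call has exactly 5 rows; each row is the pose to reach, as a shift and turn from the pose commanded when the call began, along the tool's axes at that moment; what a row does not reach only later rows make up. A row lasts 1/12 s, in which the tool goes at most 41.7 mm and 7.16 degrees, less where a joint would pass 70% of its speed; a pose out of reach is approached as far as the arm can. A call with a gripper value outside its range is refused whole. The fingers move at their own pace and stop on an object; "grip_force" is the grip in N (left out, the last holds). Time passes only in rows, so rows that repeat a pose let the fingers close, or fill a call up. It gives the time, the measured TCP pose, the force, the opening and the grip force at its end, in the units of the state.
- ctrl.get_state(): the state, without advancing time (a new reading comes with each control period).
- vision.get_image(name): name is "side" or "top"; returns a dict with "color" (400x640x3 uint8, blue, green, red), "fx", "fy", "cx", "cy" (pixels), "extrinsics" (4x4, takes a point from world to camera coordinates). Camera axes: x right, y down, z forward; pixel columns grow to the right and rows downward; lengths in m; the calibration is good to about 2 mm. A picture is of the moment at which its call begins. There is no depth.
- ctrl.close_job(): hands the job in; it is judged then, once.
Trained networks look in the newest picture that a camera, given by its name, has taken for a name from the list of things; names that differ only in an ending like _2 or _b are one class to them, and where a whole thing is asked for, a point or a joint stands for the part that bears it (a point fixed in the world has none). Each returns a list of dicts, best first, with "conf" (0 to 1); they miss things now and then, are a little off and sometimes report something else, mostly with a low value. They report only what shows in the picture. A call takes as long as a camera call. They do not tell look-alikes from the thing itself.
- vision.spot_in(camera, thing): "bbox" ([left, top, right, bottom] in pixels, round what is visible of it).
The state is a dict: "time": time; "joint_positions": joint angles; "qd": joint speeds; "joint_torque": joint torques, N m; "position": TCP position; "tool_rot": TCP orientation; "ft_force": force on the tool from outside, world axes, zero at the start; "torque": the same for the moment, N m; "grip_width": opening from 0.0 (shut) to 1.0 (fully open); "grip_force": force on a finger pad.
Only numpy, scipy, OpenCV 4.12 (cv2) and the standard library are available. Lean on these libraries where they do the work, as an engineer would, in place of code of your own. Each camera call takes 0.05 s, during which the arm holds its last target. There are 200 camera calls.

## Working session

There is one attempt and no reset: what is moved stays moved. The work goes in short steps, Python scripts to look and compute and a tool call to move; the robot and the scene stay as the last step left them, time stands still between calls to the robot, and variables do not carry over. Pictures are saved under pics/ and viewed, at most 13 in all, crops included, and the job is handed in when it is done.

Besides the shell and the picture viewer there is one more tool, called after "Request:" by a JSON object that holds its "op" and its "data", one argument or row to a line. jog_arm: Moves the arm, as the interface text tells. Its arguments: {"type":"object","properties":{"increments":{"type":"array"},"grip_force":{"type":"number"}},"required":["increments"]}

```bash
mkdir -p pics; cat > h.py <<'E'
import numpy as np, cv2
from scipy.spatial.transform import Rotation as R
from bench import ctrl, vision
def ray(im,u,v):
    E=np.array(im["extrinsics"]);d=E[:3,:3].T@np.array([(u-im["cx"])/im["fx"],(v-im["cy"])/im["fy"],1.]);c=-E[:3,:3].T@E[:3,3];return c,d
def atz(im,u,v,z):
    c,d=ray(im,u,v);return c+d*(z-c[2])/d[2]
def proj(im,p):
    E=np.array(im["extrinsics"]);q=E[:3,:3]@np.asarray(p,float)+E[:3,3];return np.array([im["fx"]*q[0]/q[2]+im["cx"],im["fy"]*q[1]/q[2]+im["cy"]])
E
python3 - <<'E'
from h import *
for n in("top","side"):
    im=vision.get_image(n);cv2.imwrite(f"pics/{n}0.png",im["color"])
    print(n,im["fx"],im["cx"],im["cy"],np.round(ray(im,320,200),3).tolist())
    np.save(f"{n}0.npy",im,allow_pickle=True)
    for t in "pin rack cradle shelf yellow_carton blue_carton red_carton jar tin honey".split():
        for r in vision.spot_in(n,t):
            if r["conf"]>.3: print(t,np.round(r["bbox"]).tolist(),round(r["conf"],2))
s=ctrl.get_state();print(s)
E
```

```text
top 494.2932285321658 314.3983352241154 198.4009915956462 [[0.181, 0.013, 1.8], [0.158, -0.026, -0.987]]
pin [210.0, 94.0, 238.0, 210.0] 0.58
rack [218.0, 107.0, 250.0, 209.0] 0.85
rack [211.0, 96.0, 241.0, 209.0] 0.54
rack [325.0, 190.0, 349.0, 213.0] 0.45
cradle [383.0, 165.0, 409.0, 192.0] 0.89
cradle [436.0, 191.0, 460.0, 212.0] 0.58
shelf [281.0, 117.0, 354.0, 182.0] 0.65
shelf [271.0, 196.0, 293.0, 213.0] 0.44
yellow_carton [284.0, 151.0, 302.0, 172.0] 0.93
blue_carton [242.0, 228.0, 275.0, 264.0] 0.93
blue_carton [271.0, 196.0, 293.0, 214.0] 0.83
blue_carton [162.0, 217.0, 207.0, 253.0] 0.55
red_carton [336.0, 225.0, 373.0, 258.0] 0.94
red_carton [323.0, 188.0, 349.0, 215.0] 0.78
red_carton [355.0, 201.0, 372.0, 225.0] 0.55
jar [164.0, 181.0, 194.0, 207.0] 0.55
tin [435.0, 191.0, 458.0, 213.0] 0.7
tin [381.0, 165.0, 408.0, 194.0] 0.7
honey [435.0, 191.0, 460.0, 213.0] 0.37
side 507.3901331737394 310.79999378103116 200.4479705345165 [[0.291, -1.042, 1.397], [0.131, 0.617, -0.776]]
pin [283.0, 92.0, 374.0, 157.0] 0.7
pin [320.0, 325.0, 349.0, 363.0] 0.39
rack [284.0, 102.0, 371.
[... 660 characters left out ...]
{'time': 1.1, 'joint_positions': array([-1.18889669,  0.321015  , -0.07008232,  1.45047144,  0.0225954 ,
        1.37081112, -0.05691319]), 'qd': array([-0.0011815 , -0.00075458,  0.00036739,  0.00210042, -0.0009906 ,
        0.00031386,  0.00116649]), 'joint_torque': array([-3.72832019e-04, -4.91107714e+01, -4.03296780e-01, -3.12783980e+01,
       -6.36697258e-02,  3.33777477e-02,  9.77274283e-06]), 'position': array([0.23375837, 0.6065431 , 0.222591  ]), 'tool_rot': array([5.74496020e-01, 3.08855832e+00, 1.14575793e-04]), 'ft_force': array([-0.63352541, -0.05995635,  0.59243154]), 'torque': array([-0.00816252,  0.00747154,  0.04345111]), 'grip_force': 0.0, 'grip_width': 0.9970869000961394}
```

View pics/top0.png

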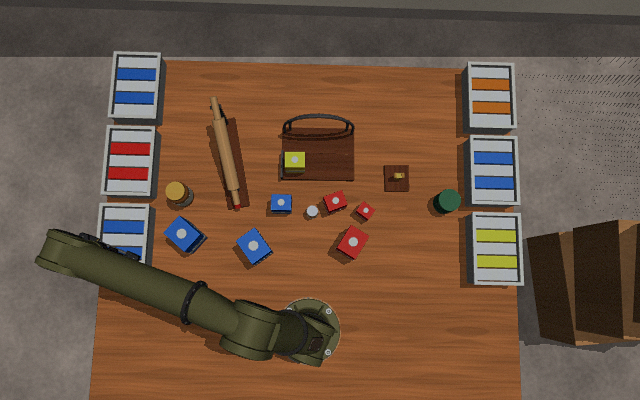

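View pics/side0.png

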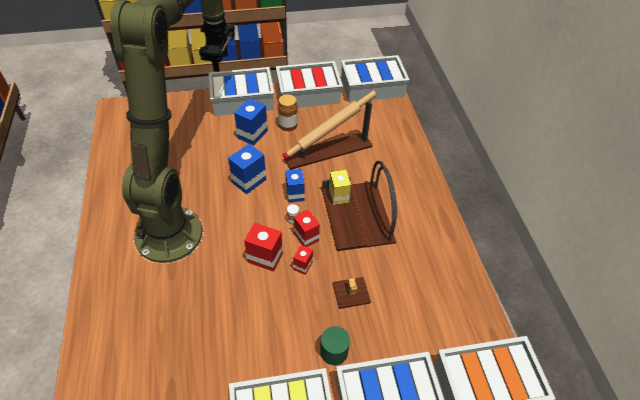

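```bash
cat >> h.py <<'E'
from scipy.optimize import minimize
K=6
def hullpts(im,pts): return cv2.convexHull(np.array([proj(im,p) for p in pts],np.float32))
def box(x,y,yaw,z,sx=.056,sy=.07,h=.095):
    c,s=np.cos(yaw),np.sin(yaw)
    return [(x+c*a*sx/2-s*b*sy/2,y+s*a*sx/2+c*b*sy/2,z+k*h) for a in(-1,1) for b in(-1,1) for k in(0,1)]
def cmask(im,col):
    hsv=cv2.cvtColor(im["color"],cv2.COLOR_BGR2HSV).astype(int);H,S,V=hsv[...,0],hsv[...,1],hsv[...,2]
    m={"blue":(H>105)&(H<130)&(S>150)&(V>40),"red":((H<4)|(H>172))&(S>180)&(V>60),"yellow":(H>24)&(H<36)&(S>150)&(V>60)}[col]
    return m.astype(np.uint8)
def fit(ims,col,boxes,z,x0):
    Ms=[]
    for im,b in zip(ims,boxes):
        u0,v0,u1,v1=[int(t) for t in b];u0-=6;v0-=6;u1+=6;v1+=6
        m=cmask(im,col)[v0:v1,u0:u1];n,l,st,_=cv2.connectedComponentsWithStats(m)
        # keep parts near centre
        pts=np.argwhere(m)[:,::-1]
        k=1+np.argmax(st[1:,4]);keep=[i for i in range(1,n) if st[i,4]>=8] 
        big=cv2.resize(m*255,None,fx=K,fy=K,interpolation=cv2.INTER_LINEAR)
        cs,_=cv2.findContours((big>127).astype(np.uint8),0,2);cs=[c for c in cs if cv2.contourArea(c)>8*K*K]
        M=np.zeros_like(big);cv2.fillConvexPoly(M,cv2.convexHull(np.vstack(cs)),1);Ms.append((im,M,u0,v0))
    def cost(q):
        t=0
        for im,M,u0,v0 in Ms:
            h=(hullpts(im,box(*q,z)).reshape(-1,2)-[u0,v0]+.5)*K-.5
            A=np.zeros_like(M);cv2.fillConvexPoly(A,np.round(h*16).astype(np.int32),1,shift=4)
            t-=(A&M).sum()/(A|M).sum()
        return t/len(Ms)
    best=None
    for yw in np.arange(-1.5,1.5,.25):
        r=minimize(cost,[x0[0],x0[1],yw],method="Nelder-Mead",options=dict(initial_simplex=[[x0[0],x0[1],yw],[x0[0]+.02,x0[1],yw],[x0[0],x0[1]+.02,yw],[x0[0],x0[1],yw+.2]]))
        if best is None or r.fun<best.fun: best=r
    return best.x,best.fun
E
python3 - <<'E'
from h import *
T=np.load("top0.npy",allow_pickle=True).item();S=np.load("side0.npy",allow_pickle=True).item()
big=cv2.resize(T["color"][90:270,200:460],None,fx=3,fy=3,interpolation=cv2.INTER_CUBIC)
for col,bt,bs,z in(("yellow",(284,151,305,172),(330,169,349,201),.015),("blue",(271,194,293,214),(285,169,304,204),0),("red",(323,188,349,215),(294,210,320,245),0)):
    x0=atz(T,(bt[0]+bt[2])/2,(bt[1]+bt[3])/2,z+.09)
    for ims,bx in(([T],[bt]),([T,S],[bt,bs]),([S],[bs])):
        q,f=fit(ims,col,bx,z,x0);print(col,np.round(q,4),round(f,3))
        if len(ims)==2:
            h=(hullpts(T,box(*q,z)).reshape(-1,2)-[200,90]+.5)*3-.5
            cv2.polylines(big,[np.round(h).astype(int)],True,(255,255,0),1)
cv2.imwrite("pics/crop1.png",big)
for n,p in(("honey",(312,211,.06)),("jar",(177,190,.13)),("tin",(447,200,.085)),("cradfoot",(396.5,178,.012))):print(n,atz(T,*p).round(3))
E
```

```text
yellow [ 0.5959  0.0637 -0.0416] -0.768
yellow [ 0.5943  0.0632 -0.0218] -0.402
yellow [ 0.5668  0.1572 -0.2336] -0.096
blue [0.4469 0.1075 0.1093] -0.831
blue [ 0.444   0.1099 -0.0543] -0.871
blue [ 0.4428  0.1105 -0.0696] -0.943
red [ 0.4589 -0.0848  0.5107] -0.825
red [ 0.4546 -0.0836  0.3815] -0.829
red [ 0.4528 -0.0831  0.3347] -0.851
honey [ 0.419 -0.004  0.06 ]
jar [0.47  0.459 0.13 ]
tin [ 0.466 -0.48   0.085]
cradfoot [ 0.556 -0.315  0.012]
```

View pics/crop1.png

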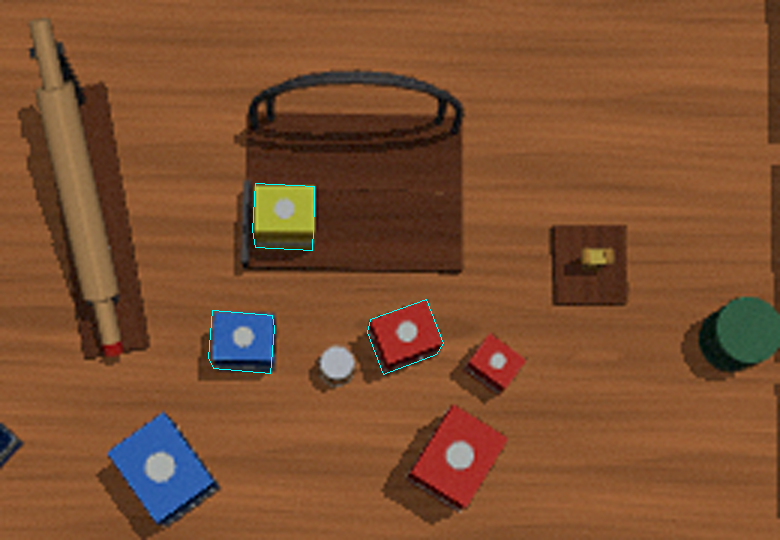

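```bash
cat >> h.py <<'E'
def tri(*ims_uv):
    A=np.zeros((3,3));b=np.zeros(3)
    for im,uv in ims_uv:
        c,d=ray(im,*uv);d/=np.linalg.norm(d);P=np.eye(3)-np.outer(d,d);A+=P;b+=P@c
    return np.linalg.solve(A,b)
def sub(im,b):
    u0,v0,u1,v1=b;c=cv2.resize(im["color"][v0:v1,u0:u1],None,fx=K,fy=K,interpolation=cv2.INTER_LINEAR)
    return cv2.cvtColor(c,cv2.COLOR_BGR2HSV).astype(int)
def disc(im,b):
    h=sub(im,b);m=((h[...,1]<70)&(h[...,2]>130)).astype(np.uint8);n,l,st,ce=cv2.connectedComponentsWithStats(m)
    i=min((i for i in range(1,n) if st[i,4]>5*K*K),key=lambda i:ce[i][1])
    return (ce[i]+.5)/K-.5+[b[0],b[1]]
def rast(polys,shape,b):
    A=np.zeros(shape,np.uint8)
    for h in polys:
        h=(np.asarray(h).reshape(-1,2)-[b[0],b[1]]+.5)*K-.5
        cv2.fillConvexPoly(A,np.round(h*16).astype(np.int32),1,shift=4)
    return A
def iou(A,M): return (A&M).sum()/(A|M).sum()
def topface(im,b,col,ztop,xy):
    h=sub(im,b);H,S_,V=h[...,0],h[...,1],h[...,2]
    m={"blue":(H>100)&(H<130)&(S_>120),"red":((H<8)|(H>172))&(S_>170),"yellow":(H>22)&(H<36)&(S_>140)}[col]
    t,_=cv2.threshold(V[m].astype(np.uint8),0,255,cv2.THRESH_OTSU)
    m=(m&(V>t)).astype(np.uint8);cs,_=cv2.findContours(m,0,2);M=np.zeros(m.shape,np.uint8);cv2.fillConvexPoly(M,cv2.convexHull(max(cs,key=cv2.contourArea)),1)
    def cost(q):
        return -iou(rast([hullpts(im,[p for p in box(*q,0,h=ztop) if p[2]>0])],M.shape,b),M)
    rs=[minimize(cost,[*xy,w],method="Nelder-Mead",options=dict(initial_simplex=[[*xy,w],[xy[0]+.01,xy[1],w],[xy[0],xy[1]+.01,w],[*xy,w+.2]])) for w in(-1.2,-.8,-.4,0,.4,.8,1.2)]
    r=min(rs,key=lambda r:r.fun);return r.x,r.fun
def pinpolys(im,c,yaw,pitch):
    d=np.array([np.cos(yaw)*np.cos(pitch),np.sin(yaw)*np.cos(pitch),np.sin(pitch)]);a=np.cross(d,[0,0,1]);a/=np.linalg.norm(a);e=np.cross(a,d);t=np.linspace(0,2*np.pi,24,False)
    out=[]
    for s0,s1,r in((-.2,-.125,.012),(-.125,.125,.022),(.125,.2,.012)):
        out.append(hullpts(im,[c+s*d+r*(np.cos(k)*a+np.sin(k)*e) for s in(s0,s1) for k in t]))
    return out
E
python3 - <<'E'
from h import *
T=np.load("top0.npy",allow_pickle=True).item();S=np.load("side0.npy",allow_pickle=True).item()
for col,bt,bs,z in(("yellow",(280,147,309,178),(326,165,353,205),.11),("blue",(267,190,297,218),(281,165,308,208),.095),("red",(319,184,352,218),(294,207,322,246),.095)):
    p=disc(T,bt);q=disc(S,bs);print(col,"tri",tri((T,p),(S,q)).round(4),"top",atz(T,*p,z).round(4),"side",atz(S,*q,z).round(4))
    print("  topface T",[np.round(v,4) for v in topface(T,bt,col,z,atz(T,*p,z)[:2])],"S",[np.round(v,4) for v in topface(S,bs,col,z,atz(S,*q,z)[:2])])
# big cartons: disc height by triangulation
for n,bt,bs in(("bigblue",(235,226,275,266),(225,140,270,200)),("bigred",(333,224,374,262),(242,222,286,272))):
    print(n,tri((T,disc(T,bt)),(S,disc(S,bs))).round(3))
# pin
Ms=[]
for im,b in((T,(200,88,262,216)),(S,(276,86,384,172))):
    h=sub(im,b);print("hsv pin",[h[int((v-b[1])*K),int((u-b[0])*K)].tolist() for u,v in (((228,155),(234,200),(250,160),(232,206)) if im is T else ((330,123),(370,96),(300,170),(293,148)))])
    m=((h[...,0]>8)&(h[...,0]<24)&(h[...,1]<145)&(h[...,2]>85)).astype(np.uint8)
    n,l,st,_=cv2.connectedComponentsWithStats(m);m=(l==1+np.argmax(st[1:,4])).astype(np.uint8);Ms.append((im,b,m));cv2.imwrite(f"pics/m{b[0]}.png",m*255)
def cost(q,sel):
    return -np.mean([iou(rast(pinpolys(im,np.array([q[0],q[1],q[2]]),q[3],q[4]),m.shape,b),m) for im,b,m in sel])
x0=[.6,.3,.135,.22,.52]
for sel in(Ms[:1],Ms[1:],Ms):
  for fixed in(1,0):
    f=(lambda q:cost([q[0],q[1],.135,q[2],np.pi/6],sel)) if fixed else (lambda q:cost(q,sel))
    i0=np.array([x0[0],x0[1],x0[3]] if fixed else x0);r=minimize(f,i0,method="Nelder-Mead",options=dict(initial_simplex=np.vstack([i0]+[i0+np.eye(len(i0))[k]*.03 for k in range(len(i0))]),maxiter=900));print("pin",fixed,r.x.round(4),round(r.fun,3))
# cradle foot/brass
b=(372,155,422,202);h=sub(T,b);H,S_,V=h[...,0],h[...,1],h[...,2];print("foot",h[int((170-155)*K),int((388-372)*K)],"table",h[5,5])
m=((H>18)&(H<30)&(S_>100)&(V>120)).astype(np.uint8)
n,l,st,ce=cv2.connectedComponentsWithStats(m);i=1+np.argmax(st[1:,4]);print("brass",(st[i,:4]/K+[b[0],b[1],0,0]).round(1),((ce[i])/K+[b[0],b[1]]).round(2))
bs=(333,272,373,312);h2=sub(S,bs)
for im,bb,hh in((T,b,h),(S,bs,h2)):
    md=((hh[...,2]<105)).astype(np.uint8);md=cv2.morphologyEx(md,cv2.MORPH_OPEN,np.ones((13,13)));cs,_=cv2.findContours(md,0,2);M=np.zeros(md.shape,np.uint8);cv2.fillConvexPoly(M,cv2.convexHull(max(cs,key=cv2.contourArea)),1)
    f=lambda q:-iou(rast([hullpts(im,box(*q,0,.1,.09,.012))],M.shape,bb),M);r=minimize(f,[.556,-.315,0],method="Nelder-Mead",options=dict(initial_simplex=[[.556,-.315,0],[.57,-.315,0],[.556,-.3,0],[.556,-.315,.1]]));print("cradle",r.x.round(4),round(r.fun,3))
E
```

```text
yellow tri [0.5919 0.062  0.1153] top [0.5938 0.0622 0.11  ] side [0.5926 0.0665 0.11  ]
  topface T [array([0.5943, 0.062 , 0.0257]), np.float64(-0.9813)] S [array([0.5921, 0.0659, 0.0366]), np.float64(-0.9664)]
blue tri [0.4422 0.106  0.1004] top [0.4438 0.1063 0.095 ] side [0.4422 0.1107 0.095 ]
  topface T [array([0.4436, 0.1063, 0.0289]), np.float64(-0.9616)] S [array([ 0.4415,  0.1088, -0.0161]), np.float64(-0.9646)]
red tri [ 0.4319 -0.0814  0.1563] top [ 0.4544 -0.0841  0.095 ] side [ 0.4256 -0.0364  0.095 ]
  topface T [array([ 0.4544, -0.0844,  0.3712]), np.float64(-0.9692)] S [array([ 0.4531, -0.0809,  0.4043]), np.float64(-0.948)]
bigblue [0.308 0.191 0.159]
bigred [ 0.308 -0.144  0.13 ]
hsv pin [[16, 127, 150], [17, 129, 128], [12, 162, 145], [10, 170, 72]]
hsv pin [[18, 112, 230], [17, 114, 225], [110, 196, 212], [17, 120, 218]]
pin 1 [0.6    0.299  0.2102] -0.919
pin 0 [0.622  0.3118 0.0697 0.2038 0.5639] -0.953
pin 1 [0.6012 0.3076 0.2114] -0.801
pin 0 [0.6042 0.3065 0.139  0.2237 0.512 ] -0.793
pin 1 [0.5903 0.2977 0.2076] -0.8
pin 0 [0.5983 0.2975 0.1441 0.2092 0.5308] -0.854
foot [  9 172  86] table [ 12 165 148]
brass [395.7 173.    6.7   5. ] [398.79 175.45]
cradle [ 0.5563 -0.3122  0.0229] -0.964
cradle [ 0.5525 -0.3118  0.0905] -0.7
```

```bash
cat > plan.py <<'E'
import sys
from h import *
def Rtool(yang,tilt=0.):  # tool y at world angle yang, z down; then tilt about tool y
    y=np.array([np.cos(yang),np.sin(yang),0]);z=np.array([0,0,-1.]);x=np.cross(y,z)
    return R.from_matrix(np.c_[x,y,z])*R.from_rotvec([0,tilt,0])
def plan(wps,p=None,r=None,lim=.19,al=.58):
    s=ctrl.get_state();p=np.array(s["position"]) if p is None else p;r=R.from_rotvec(s["tool_rot"]) if r is None else r
    for q,rt in wps:
        q=np.array(q,float);d=q-p;w=(r.inv()*rt).as_rotvec();n=max(1,int(np.ceil(max(np.linalg.norm(d)/lim,np.linalg.norm(w)/al)-1e-6)))
        p0,r0=p,r
        for k in range(1,n+1):
            pk=p0+d*k/n;rk=r0*R.from_rotvec(w*k/n)
            t=r.inv().apply(pk-p)*1e3;ww=(r.inv()*rk).as_rotvec()
            print("t",t.round(1).tolist(),"w",ww.round(3).tolist(),"->",pk.round(3).tolist());p,r=pk,rk
E
python3 - <<'E'
from plan import *
r=Rtool(.01)
plan([([.443,.1075,.2],r),([.443,.1075,.065],r)])
E
```

```text
t [-124.9, -130.1, 7.5] w [0.0, -0.0, 0.398] -> [0.304, 0.44, 0.215]
t [-165.6, -71.6, 7.5] w [0.0, -0.0, 0.398] -> [0.373, 0.274, 0.208]
t [-180.4, -1.9, 7.5] w [0.0, -0.0, 0.398] -> [0.443, 0.107, 0.2]
t [0.0, 0.0, 135.0] w [-0.0, 0.0, -0.0] -> [0.443, 0.108, 0.065]
```

Blue candidates: (281,203) is yellow-sized, while (253,246) and (184,233) are bigger. Red candidates: (336,201) is the middle one, (352,242) is big and (365,211) is small. I choose (281,203) and (336,201), and the crop bears this out.

Request:
{"op": "jog_arm", "data": {
  "increments": [
    {"tx": -25,"ty": -26,"tz": 1.5,"wx": 0,"wy": 0,"wz": 0.08,"gripper": 1},
    {"tx": -50,"ty": -52,"tz": 3,"wx": 0,"wy": 0,"wz": 0.16,"gripper": 1},
    {"tx": -75,"ty": -78,"tz": 4.5,"wx": 0,"wy": 0,"wz": 0.24,"gripper": 1},
    {"tx": -100,"ty": -104,"tz": 6,"wx": 0,"wy": 0,"wz": 0.32,"gripper": 1},
    {"tx": -125,"ty": -130,"tz": 7.5,"wx": 0,"wy": 0,"wz": 0.398,"gripper": 1}
  ]
}}

```text
time: 1.52
position: [0.3041, 0.4387, 0.2151]
tool_rot: [1.179, 2.912, 0.001]
ft_force: [0.5, 0.5, 0.4]
grip_width: 1.001
grip_force: 0.0
```

Request:
{"op": "jog_arm", "data": {
  "increments": [
    {"tx": -33,"ty": -14,"tz": 1.5,"wx": 0,"wy": 0,"wz": 0.08,"gripper": 1},
    {"tx": -66,"ty": -29,"tz": 3,"wx": 0,"wy": 0,"wz": 0.16,"gripper": 1},
    {"tx": -99,"ty": -43,"tz": 4.5,"wx": 0,"wy": 0,"wz": 0.24,"gripper": 1},
    {"tx": -132,"ty": -57,"tz": 6,"wx": 0,"wy": 0,"wz": 0.32,"gripper": 1},
    {"tx": -166,"ty": -72,"tz": 7.5,"wx": 0,"wy": 0,"wz": 0.398,"gripper": 1}
  ]
}}

```text
time: 1.93
position: [0.3738, 0.2719, 0.2078]
tool_rot: [-1.731, -2.622, -0.002]
ft_force: [0.8, 1.6, 0.5]
grip_width: 0.997
grip_force: 0.0
```

Request:
{"op": "jog_arm", "data": {
  "increments": [
    {"tx": -36,"ty": 0,"tz": 1.5,"wx": 0,"wy": 0,"wz": 0.08,"gripper": 1},
    {"tx": -72,"ty": -1,"tz": 3,"wx": 0,"wy": 0,"wz": 0.16,"gripper": 1},
    {"tx": -108,"ty": -1,"tz": 4.5,"wx": 0,"wy": 0,"wz": 0.24,"gripper": 1},
    {"tx": -144,"ty": -2,"tz": 6,"wx": 0,"wy": 0,"wz": 0.32,"gripper": 1},
    {"tx": -180,"ty": -2,"tz": 7.5,"wx": 0,"wy": 0,"wz": 0.398,"gripper": 1}
  ]
}}

```text
time: 2.35
position: [0.4432, 0.1055, 0.2004]
tool_rot: [2.216, 2.227, 0.002]
ft_force: [0.7, 0.0, -0.9]
grip_width: 0.998
grip_force: 0.0
```

```bash
python3 - <<'E'
from plan import *
s=ctrl.get_state();print(s["time"],s["position"],s["joint_positions"].round(2))
plan([([.443,.1075,.065],Rtool(.01))])
E
```

```text
2.35 [0.44317412 0.10552649 0.20041123] [-0.71 -0.1   0.39  1.95  0.04  1.28 -0.32]
t [1.9, -0.3, 135.4] w [0.001, -0.001, -0.005] -> [0.443, 0.108, 0.065]
```

Request:
{"op": "jog_arm", "data": {
  "increments": [
    {"tx": 1,"ty": 0,"tz": 35,"wx": 0,"wy": 0,"wz": 0,"gripper": 1},
    {"tx": 1,"ty": 0,"tz": 70,"wx": 0,"wy": 0,"wz": 0,"gripper": 1},
    {"tx": 1,"ty": 0,"tz": 105,"wx": 0,"wy": 0,"wz": 0,"gripper": 1},
    {"tx": 1,"ty": 0,"tz": 135,"wx": 0,"wy": 0,"wz": 0,"gripper": 1},
    {"tx": 1,"ty": 0,"tz": 135,"wx": 0,"wy": 0,"wz": 0,"gripper": 1}
  ],
  "grip_force": 20
}}

```text
time: 2.77
position: [0.4382, 0.1065, 0.06]
tool_rot: [-2.209, -2.229, 0.015]
ft_force: [-1.7, 0.4, -0.6]
grip_width: 1.003
grip_force: 0.0
```

Request:
{"op": "jog_arm", "data": {
  "increments": [
    {"tx": 0,"ty": 0,"tz": 0,"wx": 0,"wy": 0,"wz": 0,"gripper": 0.5},
    {"tx": 0,"ty": 0,"tz": 0,"wx": 0,"wy": 0,"wz": 0,"gripper": 0.5},
    {"tx": 0,"ty": 0,"tz": 0,"wx": 0,"wy": 0,"wz": 0,"gripper": 0.5},
    {"tx": 0,"ty": 0,"tz": 0,"wx": 0,"wy": 0,"wz": 0,"gripper": 0.5},
    {"tx": 0,"ty": 0,"tz": 0,"wx": 0,"wy": 0,"wz": 0,"gripper": 0.5}
  ],
  "grip_force": 20
}}

```text
time: 3.18
position: [0.444, 0.1088, 0.0666]
tool_rot: [2.211, 2.231, 0.005]
ft_force: [-0.1, 0.7, 0.6]
grip_width: 0.705
grip_force: 0.0
```

```bash
python3 - <<'E'
from plan import *
s=ctrl.get_state();print(s["time"],s["position"],s["grip_width"],s["grip_force"],s["ft_force"])
plan([([.443,.1075,.165],Rtool(.03)),([.594,-.0115,.165],Rtool(.03))])
E
```

```text
3.1833 [0.44395096 0.10878066 0.06660829] 0.7051214361731839 0.0 [-0.10393915  0.72331608  0.60782199]
t [-1.1, -0.7, -98.4] w [0.003, -0.002, -0.021] -> [0.443, 0.108, 0.165]
t [-61.7, 73.7, -0.0] w [-0.0, 0.0, 0.0] -> [0.518, 0.048, 0.165]
t [-61.7, 73.7, -0.0] w [-0.0, 0.0, -0.0] -> [0.594, -0.011, 0.165]
```

Request:
{"op": "jog_arm", "data": {
  "increments": [
    {"tx": 0,"ty": 0,"tz": 0,"wx": 0,"wy": 0,"wz": 0,"gripper": 0.5},
    {"tx": 0,"ty": 0,"tz": 0,"wx": 0,"wy": 0,"wz": 0,"gripper": 0.5},
    {"tx": 0,"ty": 0,"tz": 0,"wx": 0,"wy": 0,"wz": 0,"gripper": 0.5},
    {"tx": 0,"ty": 0,"tz": 0,"wx": 0,"wy": 0,"wz": 0,"gripper": 0.5},
    {"tx": 0,"ty": 0,"tz": 0,"wx": 0,"wy": 0,"wz": 0,"gripper": 0.5}
  ]
}}

```text
time: 3.6
position: [0.4434, 0.1087, 0.0661]
tool_rot: [2.211, 2.231, 0.002]
ft_force: [-2.0, 0.1, 7.3]
grip_width: 0.642
grip_force: 19.9
```

Request:
{"op": "jog_arm", "data": {
  "increments": [
    {"tx": 0,"ty": 0,"tz": -15,"wx": 0,"wy": 0,"wz": 0,"gripper": 0.5},
    {"tx": 0,"ty": 0,"tz": -35,"wx": 0,"wy": 0,"wz": 0,"gripper": 0.5},
    {"tx": 0,"ty": 0,"tz": -60,"wx": 0,"wy": 0,"wz": 0,"gripper": 0.5},
    {"tx": 0,"ty": 0,"tz": -85,"wx": 0,"wy": 0,"wz": 0,"gripper": 0.5},
    {"tx": 0,"ty": 0,"tz": -100,"wx": 0,"wy": 0,"wz": 0,"gripper": 0.5}
  ]
}}

```text
time: 4.02
position: [0.4435, 0.1084, 0.1672]
tool_rot: [2.211, 2.231, 0.004]
ft_force: [0.7, -0.4, -1.7]
grip_width: 0.642
grip_force: 19.9
```

```bash
python3 - <<'E'
from plan import *
s=ctrl.get_state();print(s["time"],s["position"],s["tool_rot"],s["grip_width"],s["grip_force"],s["ft_force"])
T=vision.get_image("top");S=vision.get_image("side")
v=np.hstack([T["color"][120:260,200:400],S["color"][110:250,230:430]]);cv2.imwrite("pics/g1.png",cv2.resize(v,None,fx=2,fy=2))
for n in("top","side"):print([ (np.round(r["bbox"]).tolist(),round(r["conf"],2)) for r in vision.spot_in(n,"blue_carton")])
plan([([.594,-.0115,.165],Rtool(.03))])
E
```

```text
4.0167 [0.44351949 0.10835141 0.16723881] [2.2109868  2.23063851 0.00363831] 0.6422644201364124 19.935520654544234 [ 0.69993066 -0.38097804 -1.65573031]
[([240.0, 226.0, 272.0, 263.0], 0.9), ([164.0, 216.0, 207.0, 254.0], 0.74)]
[([285.0, 152.0, 304.0, 183.0], 0.97), ([236.0, 100.0, 267.0, 149.0], 0.74), ([227.0, 143.0, 265.0, 194.0], 0.63)]
t [-60.5, 75.3, -0.4] w [-0.0, 0.0, -0.01] -> [0.518, 0.048, 0.165]
t [-61.3, 74.6, -0.4] w [-0.0, 0.0, -0.01] -> [0.594, -0.011, 0.165]
```

View pics/g1.png

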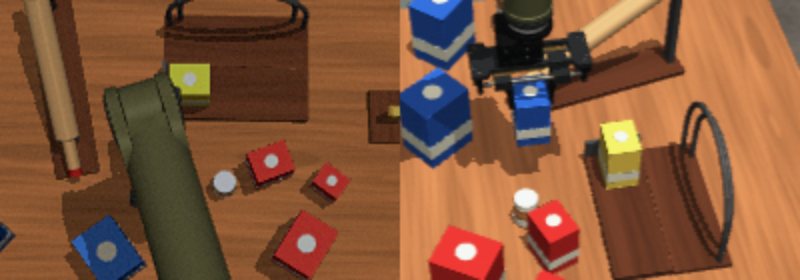

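Request:
{"op": "jog_arm", "data": {
  "increments": [
    {"tx": -15,"ty": 0,"tz": -8,"wx": 0,"wy": 0,"wz": 0,"gripper": 0.5},
    {"tx": -45,"ty": 0,"tz": -20,"wx": 0,"wy": 0,"wz": 0,"gripper": 0.5},
    {"tx": -75,"ty": 5,"tz": -25,"wx": 0,"wy": 0,"wz": -0.01,"gripper": 0.5},
    {"tx": -105,"ty": 15,"tz": -25,"wx": 0,"wy": 0,"wz": -0.02,"gripper": 0.5},
    {"tx": -120,"ty": 30,"tz": -25,"wx": 0,"wy": 0,"wz": -0.02,"gripper": 0.5}
  ]
}}

```text
time: 4.63
position: [0.4725, -0.0168, 0.1895]
tool_rot: [-2.193, -2.249, 0.003]
ft_force: [0.4, 0.0, -2.1]
grip_width: 0.643
grip_force: 19.9
```

Request:
{"op": "jog_arm", "data": {
  "increments": [
    {"tx": 0,"ty": 30,"tz": 0,"wx": 0,"wy": 0,"wz": 0,"gripper": 0.5},
    {"tx": 0,"ty": 60,"tz": 0,"wx": 0,"wy": 0,"wz": 0,"gripper": 0.5},
    {"tx": 0,"ty": 90,"tz": 0,"wx": 0,"wy": 0,"wz": 0,"gripper": 0.5},
    {"tx": 0,"ty": 115,"tz": 0,"wx": 0,"wy": 0,"wz": 0,"gripper": 0.5},
    {"tx": 0,"ty": 120,"tz": 0,"wx": 0,"wy": 0,"wz": 0,"gripper": 0.5}
  ]
}}

```text
time: 5.05
position: [0.5962, -0.0088, 0.188]
tool_rot: [2.188, 2.252, -0.004]
ft_force: [-0.5, -0.5, -1.9]
grip_width: 0.641
grip_force: 19.9
```

```bash
python3 - <<'E'
from plan import *
s=ctrl.get_state();print(s["time"],s["position"])
vision.get_image("side");print([ (np.round(r["bbox"]).tolist(),round(r["conf"],2)) for r in vision.spot_in("side","blue_carton")])
s=ctrl.get_state();print(s["position"])
plan([([.596,-.011,.100],Rtool(.03)),([.596,-.011,.083],Rtool(.03))])
E
```

```text
5.05 [ 0.59616805 -0.00875769  0.18803099]
[([334.0, 164.0, 358.0, 202.0], 0.76), ([237.0, 96.0, 264.0, 145.0], 0.72), ([329.0, 173.0, 348.0, 202.0], 0.7), ([225.0, 142.0, 265.0, 193.0], 0.55)]
[ 0.59336593 -0.00919861  0.18818719]
t [-1.7, 2.9, 88.2] w [-0.004, 0.002, -0.002] -> [0.596, -0.011, 0.1]
t [-0.0, -0.0, 17.0] w [0.0, -0.0, 0.0] -> [0.596, -0.011, 0.083]
```

Request:
{"op": "jog_arm", "data": {
  "increments": [
    {"tx": -2,"ty": 2,"tz": 25,"wx": 0,"wy": 0,"wz": 0,"gripper": 0.5},
    {"tx": -2,"ty": 2,"tz": 50,"wx": 0,"wy": 0,"wz": 0,"gripper": 0.5},
    {"tx": -2,"ty": 2,"tz": 75,"wx": 0,"wy": 0,"wz": 0,"gripper": 0.5},
    {"tx": -2,"ty": 2,"tz": 92,"wx": 0,"wy": 0,"wz": 0,"gripper": 0.5},
    {"tx": -2,"ty": 2,"tz": 97,"wx": 0,"wy": 0,"wz": 0,"gripper": 0.5}
  ]
}}

```text
time: 5.57
position: [0.5916, -0.0105, 0.0895]
tool_rot: [-2.186, -2.249, 0.009]
ft_force: [-0.2, 0.6, -2.5]
grip_width: 0.643
grip_force: 19.9
```

Request:
{"op": "jog_arm", "data": {
  "increments": [
    {"tx": 0,"ty": 0,"tz": 2,"wx": 0,"wy": 0,"wz": 0,"gripper": 0.5},
    {"tx": 0,"ty": 0,"tz": 4,"wx": 0,"wy": 0,"wz": 0,"gripper": 0.5},
    {"tx": 0,"ty": 0,"tz": 6,"wx": 0,"wy": 0,"wz": 0,"gripper": 0.5},
    {"tx": 0,"ty": 0,"tz": 7,"wx": 0,"wy": 0,"wz": 0,"gripper": 0.5},
    {"tx": 0,"ty": 0,"tz": 7,"wx": 0,"wy": 0,"wz": 0,"gripper": 0.5}
  ]
}}

```text
time: 5.98
position: [0.5964, -0.0099, 0.0869]
tool_rot: [2.188, 2.253, 0.002]
ft_force: [0.4, -0.3, -2.7]
grip_width: 0.642
grip_force: 19.9
```

Request:
{"op": "jog_arm", "data": {
  "increments": [
    {"tx": 0,"ty": 0,"tz": 1,"wx": 0,"wy": 0,"wz": 0,"gripper": 0.5},
    {"tx": 0,"ty": 0,"tz": 2,"wx": 0,"wy": 0,"wz": 0,"gripper": 0.5},
    {"tx": 0,"ty": 0,"tz": 3,"wx": 0,"wy": 0,"wz": 0,"gripper": 0.5},
    {"tx": 0,"ty": 0,"tz": 4,"wx": 0,"wy": 0,"wz": 0,"gripper": 0.5},
    {"tx": 0,"ty": 0,"tz": 4.5,"wx": 0,"wy": 0,"wz": 0,"gripper": 0.5}
  ]
}}

```text
time: 6.4
position: [0.5958, -0.0099, 0.0814]
tool_rot: [-2.189, -2.253, 0.0]
ft_force: [-0.1, 0.4, -2.3]
grip_width: 0.64
grip_force: 19.9
```

```bash
python3 - <<'E'
from plan import *
S=vision.get_image("side");s=ctrl.get_state();print(s["position"],s["ft_force"])
c=S["color"][130:270,290:420];cv2.imwrite("pics/b1.png",cv2.resize(c,None,fx=4,fy=4,interpolation=cv2.INTER_CUBIC))
E
```

```text
[ 0.59577776 -0.00995077  0.08132683] [ 0.25239791 -0.74818076 -2.27068485]
```

View pics/b1.png

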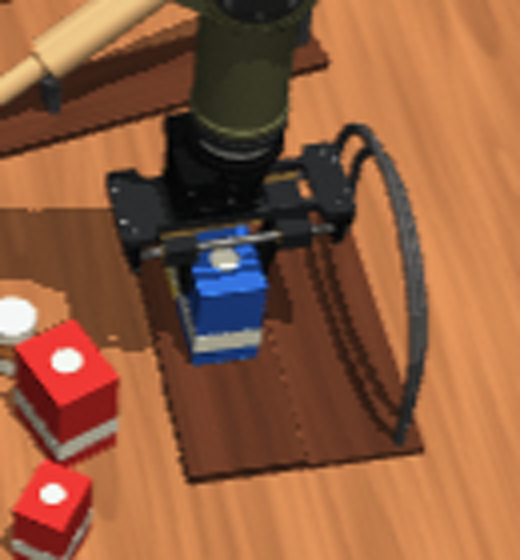

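The side view shows blue just above the shelf beside yellow, its disc at about (346,195), with the gripper clear of the arch.

Request:
{"op": "jog_arm", "data": {
  "increments": [
    {"tx": 0,"ty": 0,"tz": 1,"wx": 0,"wy": 0,"wz": 0,"gripper": 0.5},
    {"tx": 0,"ty": 0,"tz": 1.5,"wx": 0,"wy": 0,"wz": 0,"gripper": 0.5},
    {"tx": 0,"ty": 0,"tz": 2,"wx": 0,"wy": 0,"wz": 0,"gripper": 0.5},
    {"tx": 0,"ty": 0,"tz": 2,"wx": 0,"wy": 0,"wz": 0,"gripper": 0.5},
    {"tx": 0,"ty": 0,"tz": 2,"wx": 0,"wy": 0,"wz": 0,"gripper": 0.5}
  ]
}}

```text
time: 6.87
position: [0.5959, -0.01, 0.0812]
tool_rot: [-2.189, -2.253, -0.001]
ft_force: [-4.2, 0.1, 8.6]
grip_width: 0.639
grip_force: 19.9
```

Request:
{"op": "jog_arm", "data": {
  "increments": [
    {"tx": 0,"ty": 0,"tz": 0,"wx": 0,"wy": 0,"wz": 0,"gripper": 0.85},
    {"tx": 0,"ty": 0,"tz": 0,"wx": 0,"wy": 0,"wz": 0,"gripper": 0.85},
    {"tx": 0,"ty": 0,"tz": 0,"wx": 0,"wy": 0,"wz": 0,"gripper": 0.85},
    {"tx": 0,"ty": 0,"tz": 0,"wx": 0,"wy": 0,"wz": 0,"gripper": 0.85},
    {"tx": 0,"ty": 0,"tz": 0,"wx": 0,"wy": 0,"wz": 0,"gripper": 0.85}
  ]
}}

```text
time: 7.28
position: [0.596, -0.0099, 0.0795]
tool_rot: [2.189, 2.253, 0.0]
ft_force: [-0.4, 0.2, -0.2]
grip_width: 0.835
grip_force: 0.0
```

Request:
{"op": "jog_arm", "data": {
  "increments": [
    {"tx": 0,"ty": 0,"tz": -20,"wx": 0,"wy": 0,"wz": 0,"gripper": 1},
    {"tx": 0,"ty": 0,"tz": -50,"wx": 0,"wy": 0,"wz": 0,"gripper": 1},
    {"tx": 0,"ty": 0,"tz": -80,"wx": 0,"wy": 0,"wz": 0,"gripper": 1},
    {"tx": 0,"ty": 0,"tz": -110,"wx": 0,"wy": 0,"wz": 0,"gripper": 1},
    {"tx": 0,"ty": 0,"tz": -130,"wx": 0,"wy": 0,"wz": 0,"gripper": 1}
  ]
}}

```text
time: 7.7
position: [0.597, -0.0102, 0.2127]
tool_rot: [2.188, 2.252, 0.004]
ft_force: [0.5, -0.1, -0.2]
grip_width: 0.993
grip_force: 0.0
```

```bash
python3 - <<'E'
from plan import *
S=vision.get_image("side");s=ctrl.get_state();print(s["time"],s["position"],s["ft_force"])
for c,b,z in(("yellow",(326,160,353,205),.11),("blue",(334,176,362,216),.11),("red",(294,207,322,246),.095)):
  try:print(c,topface(S,b,c,z,{"yellow":(.592,.066),"blue":(.596,-.01),"red":(.453,-.081)}[c]))
  except Exception as e:print(e)
plan([([.454,-.083,.2],Rtool(.385)),([.454,-.083,.066],Rtool(.385))])
E
```

```text
7.75 [ 0.59888252 -0.01022973  0.21620383] [ 1.94021389 -0.11046068  3.14200763]
yellow (array([0.59251082, 0.06467043, 0.01015193]), np.float64(-0.8940072954663888))
blue (array([ 0.58750805, -0.01767822,  1.59901966]), np.float64(-0.7408187838651414))
red (array([ 0.4530869 , -0.08152905,  0.39457905]), np.float64(-0.947962276860896))
t [-68.6, -147.1, 14.8] w [0.009, 0.001, -0.356] -> [0.454, -0.083, 0.2]
t [0.0, 0.0, 134.0] w [0.0, 0.0, -0.0] -> [0.454, -0.083, 0.066]
```

Request:
{"op": "jog_arm", "data": {
  "increments": [
    {"tx": -14,"ty": -29,"tz": 3,"wx": 0,"wy": 0,"wz": -0.07,"gripper": 1},
    {"tx": -28,"ty": -59,"tz": 6,"wx": 0,"wy": 0,"wz": -0.14,"gripper": 1},
    {"tx": -42,"ty": -89,"tz": 9,"wx": 0,"wy": 0,"wz": -0.21,"gripper": 1},
    {"tx": -57,"ty": -119,"tz": 12,"wx": 0,"wy": 0,"wz": -0.28,"gripper": 1},
    {"tx": -69,"ty": -147,"tz": 15,"wx": 0,"wy": 0,"wz": -0.356,"gripper": 1}
  ]
}}

```text
time: 8.17
position: [0.4493, -0.0843, 0.1939]
tool_rot: [-1.752, -2.608, 0.001]
ft_force: [0.4, -0.5, 0.8]
grip_width: 0.997
grip_force: 0.0
```

```bash
python3 - <<'E'
from plan import *
S=vision.get_image("side");T=vision.get_image("top");s=ctrl.get_state();print(s["time"],s["position"],s["ft_force"])
for c,b,z,x in(("yellow",(326,160,353,205),.11,(.592,.066)),("blue",(331,172,362,216),.11,(.596,-.01)),("red",(294,207,322,246),.095,(.453,-.081))):
  print(c,"S",topface(S,b,c,z,x))
for c,b,z,x in(("yellow",(280,147,309,178),.11,(.594,.062)),("blue",(302,147,332,180),.11,(.596,-.01))):
  try:print(c,"T",topface(T,b,c,z,x))
  except Exception as e:print(e)
plan([([.454,-.083,.066],Rtool(.385))])
E
```

```text
8.2667 [ 0.44697946 -0.08560478  0.19365751] [ 0.95528059 -0.05761618  0.31109861]
yellow S (array([0.59339466, 0.06382005, 0.03253089]), np.float64(-0.7568730325288563))
blue S (array([ 0.59439267, -0.00967885,  0.0227112 ]), np.float64(-0.9756883421206796))
red S (array([ 0.45570851, -0.08708808,  0.40525769]), np.float64(-0.8135325131810194))
yellow T (array([0.59433894, 0.06225746, 0.02074578]), np.float64(-0.9789816199102981))
blue T (array([ 0.59673055, -0.01174852,  0.02455872]), np.float64(-0.9435283687943262))
t [-0.6, 7.6, 127.6] w [-0.001, -0.003, -0.003] -> [0.454, -0.083, 0.066]
```

Request:
{"op": "jog_arm", "data": {
  "increments": [
    {"tx": 0,"ty": 2,"tz": 35,"wx": 0,"wy": 0,"wz": 0,"gripper": 1},
    {"tx": 0,"ty": 2,"tz": 70,"wx": 0,"wy": 0,"wz": 0,"gripper": 1},
    {"tx": 0,"ty": 2,"tz": 100,"wx": 0,"wy": 0,"wz": 0,"gripper": 1},
    {"tx": 0,"ty": 2,"tz": 120,"wx": 0,"wy": 0,"wz": 0,"gripper": 1},
    {"tx": 0,"ty": 2,"tz": 128,"wx": 0,"wy": 0,"wz": 0,"gripper": 1}
  ]
}}

```text
time: 8.68
position: [0.4509, -0.0821, 0.0636]
tool_rot: [-1.754, -2.602, 0.005]
ft_force: [-0.9, -0.2, 0.7]
grip_width: 0.999
grip_force: 0.0
```

Request:
{"op": "jog_arm", "data": {
  "increments": [
    {"tx": 0,"ty": 0,"tz": 0,"wx": 0,"wy": 0,"wz": 0,"gripper": 0.75},
    {"tx": 0,"ty": 0,"tz": 0,"wx": 0,"wy": 0,"wz": 0,"gripper": 0.75},
    {"tx": 0,"ty": 0,"tz": 0,"wx": 0,"wy": 0,"wz": 0,"gripper": 0.75},
    {"tx": 0,"ty": 0,"tz": 0,"wx": 0,"wy": 0,"wz": 0,"gripper": 0.75},
    {"tx": 0,"ty": 0,"tz": 0,"wx": 0,"wy": 0,"wz": 0,"gripper": 0.75}
  ]
}}

```text
time: 9.1
position: [0.4539, -0.0823, 0.0678]
tool_rot: [1.754, 2.604, 0.003]
ft_force: [-0.4, 0.7, -0.7]
grip_width: 0.769
grip_force: 0.0
```

Request:
{"op": "jog_arm", "data": {
  "increments": [
    {"tx": 0,"ty": 0,"tz": 0,"wx": 0,"wy": 0,"wz": 0,"gripper": 0.5},
    {"tx": 0,"ty": 0,"tz": 0,"wx": 0,"wy": 0,"wz": 0,"gripper": 0.5},
    {"tx": 0,"ty": 0,"tz": 0,"wx": 0,"wy": 0,"wz": 0,"gripper": 0.5},
    {"tx": 0,"ty": 0,"tz": 0,"wx": 0,"wy": 0,"wz": 0,"gripper": 0.5},
    {"tx": 0,"ty": 0,"tz": 0,"wx": 0,"wy": 0,"wz": 0,"gripper": 0.5}
  ]
}}

```text
time: 9.52
position: [0.4531, -0.0825, 0.0669]
tool_rot: [1.755, 2.605, 0.001]
ft_force: [-0.3, -0.8, 4.0]
grip_width: 0.641
grip_force: 20.0
```

```bash
python3 - <<'E'
from plan import *
s=ctrl.get_state();print(s["time"],s["position"],s["tool_rot"],s["ft_force"],s["grip_width"],s["grip_force"])
S=vision.get_image("side")
print(topface(S,(294,207,322,246),"red",.095,(.453,-.081)))
r=R.from_rotvec(s["tool_rot"]);print(np.arctan2(*r.as_matrix()[[1,0],1]))
plan([([.454,-.083,.19],r),([.5985,-.087,.19],Rtool(.026)),([.5985,-.087,.09],Rtool(.026))])
E
```

```text
9.5167 [ 0.4530552  -0.08245077  0.06694262] [1.75539198e+00 2.60509337e+00 7.66009367e-04] [-0.29623546 -0.78196682  4.02269622] 0.6407554690567939 19.969955552369356
(array([ 0.47730856, -0.10664172,  1.12738257]), np.float64(-0.3838525385361647))
0.38490439607371824
t [-0.9, 0.7, -123.1] w [-0.0, -0.0, 0.0] -> [0.454, -0.083, 0.19]
t [-58.0, 132.4, 0.1] w [0.001, -0.0, 0.359] -> [0.598, -0.087, 0.19]
t [0.0, 0.0, 100.0] w [0.0, 0.0, 0.0] -> [0.598, -0.087, 0.09]
```

Request:
{"op": "jog_arm", "data": {
  "increments": [
    {"tx": 0,"ty": 0,"tz": -15,"wx": 0,"wy": 0,"wz": 0,"gripper": 0.5},
    {"tx": 0,"ty": 0,"tz": -40,"wx": 0,"wy": 0,"wz": 0,"gripper": 0.5},
    {"tx": 0,"ty": 0,"tz": -75,"wx": 0,"wy": 0,"wz": 0,"gripper": 0.5},
    {"tx": 0,"ty": 0,"tz": -105,"wx": 0,"wy": 0,"wz": 0,"gripper": 0.5},
    {"tx": 0,"ty": 0,"tz": -123,"wx": 0,"wy": 0,"wz": 0,"gripper": 0.5}
  ]
}}

```text
time: 9.98
position: [0.4537, -0.0826, 0.1921]
tool_rot: [1.754, 2.603, 0.003]
ft_force: [0.3, -0.4, -1.5]
grip_width: 0.639
grip_force: 20.0
```

Request:
{"op": "jog_arm", "data": {
  "increments": [
    {"tx": -8,"ty": 18,"tz": 0,"wx": 0,"wy": 0,"wz": 0.06,"gripper": 0.5},
    {"tx": -21,"ty": 48,"tz": 0,"wx": 0,"wy": 0,"wz": 0.14,"gripper": 0.5},
    {"tx": -36,"ty": 82,"tz": 0,"wx": 0,"wy": 0,"wz": 0.23,"gripper": 0.5},
    {"tx": -50,"ty": 115,"tz": 0,"wx": 0,"wy": 0,"wz": 0.31,"gripper": 0.5},
    {"tx": -57,"ty": 132,"tz": 0,"wx": 0,"wy": 0,"wz": 0.359,"gripper": 0.5}
  ]
}}

```text
time: 10.4
position: [0.5998, -0.0847, 0.1882]
tool_rot: [2.194, 2.247, -0.001]
ft_force: [-1.5, 0.4, -1.9]
grip_width: 0.64
grip_force: 20.0
```

Request:
{"op": "jog_arm", "data": {
  "increments": [
    {"tx": 0,"ty": 0,"tz": 0,"wx": 0,"wy": 0,"wz": 0,"gripper": 0.5},
    {"tx": 0,"ty": 0,"tz": 15,"wx": 0,"wy": 0,"wz": 0,"gripper": 0.5},
    {"tx": 0,"ty": 0,"tz": 35,"wx": 0,"wy": 0,"wz": 0,"gripper": 0.5},
    {"tx": 0,"ty": 0,"tz": 55,"wx": 0,"wy": 0,"wz": 0,"gripper": 0.5},
    {"tx": 0,"ty": 0,"tz": 65,"wx": 0,"wy": 0,"wz": 0,"gripper": 0.5}
  ]
}}

```text
time: 10.82
position: [0.594, -0.0854, 0.1214]
tool_rot: [-2.189, -2.248, 0.005]
ft_force: [-0.8, -0.3, -1.5]
grip_width: 0.643
grip_force: 20.0
```

```bash
python3 - <<'E'
from plan import *
S=vision.get_image("side");s=ctrl.get_state();print(s["time"],s["position"],s["grip_width"])
for a in((.5985,-.086,.083),):plan([(a,Rtool(.026))])
E
```

```text
10.8667 [ 0.5933041  -0.08518871  0.12024302] 0.6452434625659704
t [-1.0, 5.4, 37.2] w [-0.007, -0.0, 0.0] -> [0.598, -0.086, 0.083]
```

Request:
{"op": "jog_arm", "data": {
  "increments": [
    {"tx": -0.5,"ty": 1,"tz": 8,"wx": 0,"wy": 0,"wz": 0,"gripper": 0.5},
    {"tx": -0.5,"ty": 1,"tz": 18,"wx": 0,"wy": 0,"wz": 0,"gripper": 0.5},
    {"tx": -0.5,"ty": 1,"tz": 28,"wx": 0,"wy": 0,"wz": 0,"gripper": 0.5},
    {"tx": -0.5,"ty": 1,"tz": 35,"wx": 0,"wy": 0,"wz": 0,"gripper": 0.5},
    {"tx": -0.5,"ty": 1,"tz": 37,"wx": 0,"wy": 0,"wz": 0,"gripper": 0.5}
  ]
}}

```text
time: 11.28
position: [0.5967, -0.0859, 0.0862]
tool_rot: [-2.191, -2.249, 0.002]
ft_force: [-0.0, -0.6, -2.1]
grip_width: 0.641
grip_force: 20.0
```

Request:
{"op": "jog_arm", "data": {
  "increments": [
    {"tx": 0,"ty": 0,"tz": 1,"wx": 0,"wy": 0,"wz": 0,"gripper": 0.5},
    {"tx": 0,"ty": 0,"tz": 2,"wx": 0,"wy": 0,"wz": 0,"gripper": 0.5},
    {"tx": 0,"ty": 0,"tz": 3,"wx": 0,"wy": 0,"wz": 0,"gripper": 0.5},
    {"tx": 0,"ty": 0,"tz": 4,"wx": 0,"wy": 0,"wz": 0,"gripper": 0.5},
    {"tx": 0,"ty": 0,"tz": 4,"wx": 0,"wy": 0,"wz": 0,"gripper": 0.5}
  ]
}}

```text
time: 11.7
position: [0.5977, -0.0861, 0.0837]
tool_rot: [2.192, 2.25, 0.001]
ft_force: [0.1, -0.6, -1.8]
grip_width: 0.64
grip_force: 20.0
```

Request:
{"op": "jog_arm", "data": {
  "increments": [
    {"tx": 0,"ty": 0,"tz": 1,"wx": 0,"wy": 0,"wz": 0,"gripper": 0.5},
    {"tx": 0,"ty": 0,"tz": 2,"wx": 0,"wy": 0,"wz": 0,"gripper": 0.5},
    {"tx": 0,"ty": 0,"tz": 3,"wx": 0,"wy": 0,"wz": 0,"gripper": 0.5},
    {"tx": 0,"ty": 0,"tz": 3.5,"wx": 0,"wy": 0,"wz": 0,"gripper": 0.5},
    {"tx": 0,"ty": 0,"tz": 3.5,"wx": 0,"wy": 0,"wz": 0,"gripper": 0.5}
  ]
}}

```text
time: 12.12
position: [0.5978, -0.0861, 0.082]
tool_rot: [-2.192, -2.25, -0.002]
ft_force: [-4.9, 0.9, 10.1]
grip_width: 0.638
grip_force: 20.0
```

Request:
{"op": "jog_arm", "data": {
  "increments": [
    {"tx": 0,"ty": 0,"tz": 0,"wx": 0,"wy": 0,"wz": 0,"gripper": 0.85},
    {"tx": 0,"ty": 0,"tz": 0,"wx": 0,"wy": 0,"wz": 0,"gripper": 0.85},
    {"tx": 0,"ty": 0,"tz": 0,"wx": 0,"wy": 0,"wz": 0,"gripper": 0.85},
    {"tx": 0,"ty": 0,"tz": 0,"wx": 0,"wy": 0,"wz": 0,"gripper": 0.85},
    {"tx": 0,"ty": 0,"tz": 0,"wx": 0,"wy": 0,"wz": 0,"gripper": 0.85}
  ]
}}

```text
time: 12.53
position: [0.5976, -0.0862, 0.0799]
tool_rot: [2.192, 2.25, -0.0]
ft_force: [-0.7, -0.4, 0.2]
grip_width: 0.836
grip_force: 0.0
```

Request:
{"op": "jog_arm", "data": {
  "increments": [
    {"tx": 0,"ty": 0,"tz": -20,"wx": 0,"wy": 0,"wz": 0,"gripper": 1},
    {"tx": 0,"ty": 0,"tz": -50,"wx": 0,"wy": 0,"wz": 0,"gripper": 1},
    {"tx": 0,"ty": 0,"tz": -85,"wx": 0,"wy": 0,"wz": 0,"gripper": 1},
    {"tx": 0,"ty": 0,"tz": -125,"wx": 0,"wy": 0,"wz": 0,"gripper": 1},
    {"tx": 0,"ty": 0,"tz": -160,"wx": 0,"wy": 0,"wz": 0,"gripper": 1}
  ]
}}

```text
time: 12.95
position: [0.5975, -0.0863, 0.2422]
tool_rot: [2.192, 2.249, 0.001]
ft_force: [0.7, -0.9, 0.6]
grip_width: 0.997
grip_force: 0.0
```

```bash
python3 - <<'E'
from plan import *
s=ctrl.get_state();print(s["time"],s["position"],s["joint_positions"].round(2))
# pin pose (top, side averaged), grasp point s along axis from middle
c=np.array([.6015,.303,.137]);yw=.212;pi=np.pi/6
d=np.array([np.cos(yw)*np.cos(pi),np.sin(yw)*np.cos(pi),np.sin(pi)])
a=c-.032*d
for sgn in(1,-1):
    y=np.array([-np.sin(yw),np.cos(yw),0])*sgn
    z=np.array([np.cos(yw)*np.sin(pi),np.sin(yw)*np.sin(pi),-np.cos(pi)]);x=np.cross(y,z);r=R.from_matrix(np.c_[x,y,z])
    print("sgn",sgn,"grasp",a,"tcp",a+.014*z,"rot",r.as_rotvec())
    plan([([.5,.10,.33],r),(a-.12*z,r),(a+.014*z,r)])
E
```

```text
12.95 [ 0.59753333 -0.08634888  0.24219153] [-0.48  0.25  0.7   1.57 -0.16  1.39  0.25]
sgn 1 grasp [0.57440762 0.29716879 0.121     ] tcp [0.5812509  0.2986417  0.10887564] rot [-0.27719477  2.60524343  0.07427411]
t [47.2, -23.2, -22.0] w [-0.115, -0.095, -0.428] -> [0.573, -0.04, 0.264]
t [49.6, 0.8, -28.0] w [-0.115, -0.095, -0.428] -> [0.549, 0.007, 0.286]
t [41.4, 24.1, -30.9] w [-0.115, -0.095, -0.428] -> [0.524, 0.053, 0.308]
t [24.1, 41.9, -30.2] w [-0.115, -0.095, -0.428] -> [0.5, 0.1, 0.33]
t [2.8, 88.5, 59.1] w [0.0, -0.0, 0.0] -> [0.508, 0.192, 0.277]
t [2.8, 88.5, 59.1] w [0.0, -0.0, 0.0] -> [0.516, 0.285, 0.225]
t [-0.0, -0.0, 134.0] w [0.0, 0.0, -0.0] -> [0.581, 0.299, 0.109]
sgn -1 grasp [0.57440762 0.29716879 0.121     ] tcp [0.5812509  0.2986417  0.10887564] rot [-2.96601515 -0.31558045 -0.79474136]
t [62.9, -30.9, -29.3] w [-0.12, 0.145, 0.45] -> [0.565, -0.024, 0.271]
t [47.8, -52.9, -26.2] w [-0.12, 0.145, 0.45] -> [0.533, 0.038, 0.301]
t [24.5, -66.2, -28.2] w [-0.12, 0.145, 0.45] -> [0.5, 0.1, 0.33]
t [-2.8, -88.5, 59.1] w [0.0, -0.0, -0.0] -> [0.508, 0.192, 0.277]
t [-2.8, -88.5, 59.1] w [0.0, -0.0, -0.0] -> [0.516, 0.285, 0.225]
t [0.0, 0.0, 134.0] w [0.0, 0.0, 0.0] -> [0.581, 0.299, 0.109]
```

Request:
{"op": "jog_arm", "data": {
  "increments": [
    {"tx": 12,"ty": -6,"tz": -6,"wx": -0.024,"wy": 0.029,"wz": 0.09,"gripper": 1},
    {"tx": 25,"ty": -12,"tz": -12,"wx": -0.048,"wy": 0.058,"wz": 0.18,"gripper": 1},
    {"tx": 38,"ty": -18,"tz": -18,"wx": -0.072,"wy": 0.087,"wz": 0.27,"gripper": 1},
    {"tx": 50,"ty": -24,"tz": -24,"wx": -0.096,"wy": 0.116,"wz": 0.36,"gripper": 1},
    {"tx": 63,"ty": -31,"tz": -29,"wx": -0.12,"wy": 0.145,"wz": 0.45,"gripper": 1}
  ]
}}

```text
time: 13.37
position: [0.5649, -0.024, 0.2694]
tool_rot: [-2.617, -1.677, -0.292]
ft_force: [-0.9, 0.1, -0.3]
grip_width: 0.999
grip_force: 0.0
```

Request:
{"op": "jog_arm", "data": {
  "increments": [
    {"tx": 10,"ty": -11,"tz": -5,"wx": -0.024,"wy": 0.029,"wz": 0.09,"gripper": 1},
    {"tx": 19,"ty": -21,"tz": -10,"wx": -0.048,"wy": 0.058,"wz": 0.18,"gripper": 1},
    {"tx": 29,"ty": -32,"tz": -16,"wx": -0.072,"wy": 0.087,"wz": 0.27,"gripper": 1},
    {"tx": 38,"ty": -42,"tz": -21,"wx": -0.096,"wy": 0.116,"wz": 0.36,"gripper": 1},
    {"tx": 48,"ty": -53,"tz": -26,"wx": -0.12,"wy": 0.145,"wz": 0.45,"gripper": 1}
  ]
}}

```text
time: 13.78
position: [0.5322, 0.0384, 0.2987]
tool_rot: [-2.876, -1.019, -0.562]
ft_force: [-0.3, 0.1, -1.0]
grip_width: 1.0
grip_force: 0.0
```

Request:
{"op": "jog_arm", "data": {
  "increments": [
    {"tx": 5,"ty": -13,"tz": -6,"wx": -0.024,"wy": 0.029,"wz": 0.09,"gripper": 1},
    {"tx": 10,"ty": -26,"tz": -11,"wx": -0.048,"wy": 0.058,"wz": 0.18,"gripper": 1},
    {"tx": 15,"ty": -40,"tz": -17,"wx": -0.072,"wy": 0.087,"wz": 0.27,"gripper": 1},
    {"tx": 20,"ty": -53,"tz": -23,"wx": -0.096,"wy": 0.116,"wz": 0.36,"gripper": 1},
    {"tx": 24,"ty": -66,"tz": -28,"wx": -0.12,"wy": 0.145,"wz": 0.45,"gripper": 1}
  ]
}}

```text
time: 14.2
position: [0.5213, 0.088, 0.3158]
tool_rot: [-2.954, -0.614, -0.684]
ft_force: [-0.1, -1.1, 1.0]
grip_width: 1.003
grip_force: 0.0
```

```bash
python3 - <<'E'
from plan import *
S=vision.get_image("side");T=vision.get_image("top");s=ctrl.get_state();print(s["time"],s["position"],s["tool_rot"],s["joint_positions"].round(2),s["ft_force"],s["torque"])
v=np.hstack([T["color"][110:250,200:400],S["color"][80:220,270:470]]);v[:]=v;cv2.imwrite("pics/r1.png",cv2.resize(v,None,fx=2,fy=2))
for c,bs,bt,x in(("yellow",(324,160,353,205),(280,147,309,178),(.594,.063)),("blue",(331,172,362,216),(302,147,332,180),(.596,-.01)),("red",(338,190,372,236),(322,147,352,180),(.598,-.086))):
  for n,im,b in(("S",S,bs),("T",T,bt)):
    try:q,f=topface(im,b,c,.11,x);print(c,n,q.round(4),round(f,3))
    except Exception as e:print(c,n,"-")
a=np.array([.5744,.2972,.121]);r=R.from_rotvec([-2.966,-.3156,-.7947]);z=r.as_matrix()[:,2]
plan([(a-.12*z,r),(a+.014*z,r)])
E
```

```text
14.3 [0.5199377  0.09019589 0.31365357] [-2.95544229 -0.62214368 -0.67804151] [ 0.07 -0.3  -0.2   1.96 -0.16  1.04 -1.24] [ 0.33647279 -0.33611493  0.29805552] [-0.23847476  0.61888844 -0.02964191]
yellow S [0.5921 0.0652 0.031 ] -0.949
yellow T [ 0.6344  0.0826 -1.1655] -0.428
blue S [ 0.5944 -0.0098  0.021 ] -0.976
blue T [ 0.6001 -0.0447  0.1951] -0.556
red S [ 0.5973 -0.0854  0.0311] -0.973
red T [ 0.5984 -0.0887  0.0288] -0.965
t [15.6, -92.0, 52.0] w [-0.025, 0.039, 0.096] -> [0.518, 0.187, 0.269]
t [4.7, -94.3, 50.1] w [-0.025, 0.039, 0.096] -> [0.516, 0.285, 0.225]
t [-0.0, -0.0, 134.0] w [0.0, 0.0, 0.0] -> [0.581, 0.299, 0.109]
```

View pics/r1.png

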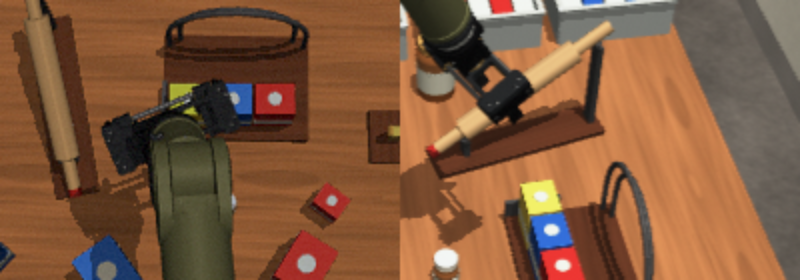

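The row looks right: yellow, blue and red are flush, with gaps of about 5 mm. Joint 2 is at its limit in this tucked pose, so I go out to the pin.

Request:
{"op": "jog_arm", "data": {
  "increments": [
    {"tx": 3,"ty": -18,"tz": 10,"wx": -0.005,"wy": 0.008,"wz": 0.02,"gripper": 1},
    {"tx": 6,"ty": -37,"tz": 21,"wx": -0.01,"wy": 0.016,"wz": 0.04,"gripper": 1},
    {"tx": 9,"ty": -55,"tz": 31,"wx": -0.015,"wy": 0.023,"wz": 0.06,"gripper": 1},
    {"tx": 12,"ty": -74,"tz": 42,"wx": -0.02,"wy": 0.031,"wz": 0.08,"gripper": 1},
    {"tx": 16,"ty": -92,"tz": 52,"wx": -0.025,"wy": 0.039,"wz": 0.096,"gripper": 1}
  ]
}}

```text
time: 14.72
position: [0.5191, 0.1856, 0.2701]
tool_rot: [-2.962, -0.464, -0.74]
ft_force: [-0.7, -0.4, -0.0]
grip_width: 1.0
grip_force: 0.0
```

```bash
python3 - <<'E'
from plan import *
s=ctrl.get_state();print(s["position"],s["joint_positions"].round(2))
a=np.array([.5744,.2972,.121]);r=R.from_rotvec([-2.966,-.3156,-.7947]);z=r.as_matrix()[:,2]
plan([(a-.12*z,r),(a-.04*z,r)])
E
```

```text
[0.51908184 0.18561593 0.27005428] [ 0.01 -0.27 -0.38  2.03 -0.06  0.88 -1.61]
t [3.4, -96.3, 50.6] w [-0.027, 0.036, 0.092] -> [0.516, 0.285, 0.225]
t [-0.0, 0.0, 80.0] w [0.0, 0.0, 0.0] -> [0.555, 0.293, 0.156]
```

Request:
{"op": "jog_arm", "data": {
  "increments": [
    {"tx": 1,"ty": -19,"tz": 10,"wx": -0.005,"wy": 0.007,"wz": 0.02,"gripper": 1},
    {"tx": 1,"ty": -38,"tz": 20,"wx": -0.01,"wy": 0.014,"wz": 0.04,"gripper": 1},
    {"tx": 2,"ty": -57,"tz": 30,"wx": -0.015,"wy": 0.021,"wz": 0.055,"gripper": 1},
    {"tx": 3,"ty": -77,"tz": 40,"wx": -0.02,"wy": 0.028,"wz": 0.075,"gripper": 1},
    {"tx": 3,"ty": -96,"tz": 51,"wx": -0.027,"wy": 0.036,"wz": 0.092,"gripper": 1}
  ]
}}

```text
time: 15.13
position: [0.5162, 0.2847, 0.2251]
tool_rot: [-2.966, -0.316, -0.796]
ft_force: [0.8, 0.9, -0.4]
grip_width: 0.999
grip_force: 0.0
```

Request:
{"op": "jog_arm", "data": {
  "increments": [
    {"tx": 0,"ty": 0,"tz": 20,"wx": 0,"wy": 0,"wz": 0,"gripper": 1},
    {"tx": 0,"ty": 0,"tz": 45,"wx": 0,"wy": 0,"wz": 0,"gripper": 1},
    {"tx": 0,"ty": 0,"tz": 65,"wx": 0,"wy": 0,"wz": 0,"gripper": 1},
    {"tx": 0,"ty": 0,"tz": 75,"wx": 0,"wy": 0,"wz": 0,"gripper": 1},
    {"tx": 0,"ty": 0,"tz": 75,"wx": 0,"wy": 0,"wz": 0,"gripper": 1}
  ]
}}

```text
time: 15.55
position: [0.552, 0.2905, 0.1564]
tool_rot: [-2.97, -0.318, -0.787]
ft_force: [-0.7, 0.0, -0.0]
grip_width: 1.001
grip_force: 0.0
```

```bash
python3 - <<'E'
from plan import *
S=vision.get_image("side");T=vision.get_image("top");s=ctrl.get_state();print(s["position"],s["tool_rot"],s["joint_positions"].round(2))
v=np.hstack([T["color"][80:230,170:320],S["color"][60:210,250:400]]);cv2.imwrite("pics/p1.png",cv2.resize(v,None,fx=2.6,fy=2.6,interpolation=cv2.INTER_CUBIC))
a=np.array([.5744,.2972,.121]);r=R.from_rotvec([-2.966,-.3156,-.7947]);z=r.as_matrix()[:,2]
plan([(a-.04*z,r),(a+.014*z,r)])
E
```

```text
[0.55233825 0.29185362 0.15941602] [-2.96701635 -0.31814974 -0.79239116] [ 0.05  0.02 -0.7   2.04  0.38  0.64 -2.26]
t [0.5, -0.6, 4.6] w [0.0, 0.002, 0.002] -> [0.555, 0.293, 0.156]
t [-0.0, -0.0, 54.0] w [-0.0, -0.0, 0.0] -> [0.581, 0.299, 0.109]
```

View pics/p1.png

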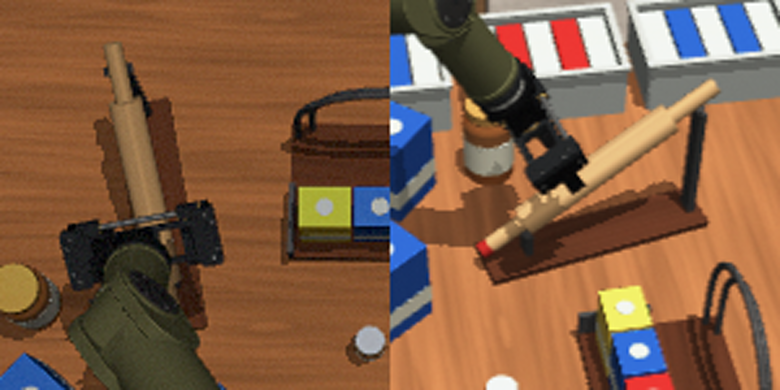

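Request:
{"op": "jog_arm", "data": {
  "increments": [
    {"tx": 0,"ty": 0,"tz": 12,"wx": 0,"wy": 0,"wz": 0,"gripper": 1},
    {"tx": 0,"ty": 0,"tz": 26,"wx": 0,"wy": 0,"wz": 0,"gripper": 1},
    {"tx": 0,"ty": 0,"tz": 40,"wx": 0,"wy": 0,"wz": 0,"gripper": 1},
    {"tx": 0,"ty": 0,"tz": 52,"wx": 0,"wy": 0,"wz": 0,"gripper": 1},
    {"tx": 0,"ty": 0,"tz": 58,"wx": 0,"wy": 0,"wz": 0,"gripper": 1}
  ],
  "grip_force": 40
}}

```text
time: 16.07
position: [0.5812, 0.2978, 0.1096]
tool_rot: [-2.967, -0.317, -0.795]
ft_force: [-0.0, -0.3, 0.4]
grip_width: 0.997
grip_force: 0.0
```

Request:
{"op": "jog_arm", "data": {
  "increments": [
    {"tx": 0,"ty": 0,"tz": 0,"wx": 0,"wy": 0,"wz": 0,"gripper": 0.7},
    {"tx": 0,"ty": 0,"tz": 0,"wx": 0,"wy": 0,"wz": 0,"gripper": 0.7},
    {"tx": 0,"ty": 0,"tz": 0,"wx": 0,"wy": 0,"wz": 0,"gripper": 0.7},
    {"tx": 0,"ty": 0,"tz": 0,"wx": 0,"wy": 0,"wz": 0,"gripper": 0.7},
    {"tx": 0,"ty": 0,"tz": 0,"wx": 0,"wy": 0,"wz": 0,"gripper": 0.7}
  ]
}}

```text
time: 16.48
position: [0.5808, 0.2985, 0.1106]
tool_rot: [-2.965, -0.318, -0.796]
ft_force: [0.7, -0.7, -0.2]
grip_width: 0.739
grip_force: 0.0
```

```bash
python3 - <<'E'
from plan import *
S=vision.get_image("side");s=ctrl.get_state();print(s["position"],s["tool_rot"],s["joint_positions"].round(2),s["ft_force"],s["grip_width"])
v=S["color"][70:190,260:400];cv2.imwrite("pics/p2.png",cv2.resize(v,None,fx=5,fy=5,interpolation=cv2.INTER_CUBIC))
c=np.array([.6015,.303,.137]);r=R.from_rotvec(s["tool_rot"]).as_matrix();e=np.array(s["position"])-c
d=np.array([np.cos(.212)*.866,np.sin(.212)*.866,.5]);print("along pin",e@d,"tool axes offset",r.T@e)
E
```

```text
[0.58083619 0.29843534 0.11041403] [-2.96561815 -0.31735194 -0.79568848] [ 0.01  0.16 -0.68  2.03  0.58  0.57 -2.42] [-0.8014857   0.07748416  0.66620891] 0.7230735966905556
along pin -0.03161899185521667 tool axes offset [-3.16273448e-02  8.03744219e-05  1.24236847e-02]
```

View pics/p2.png

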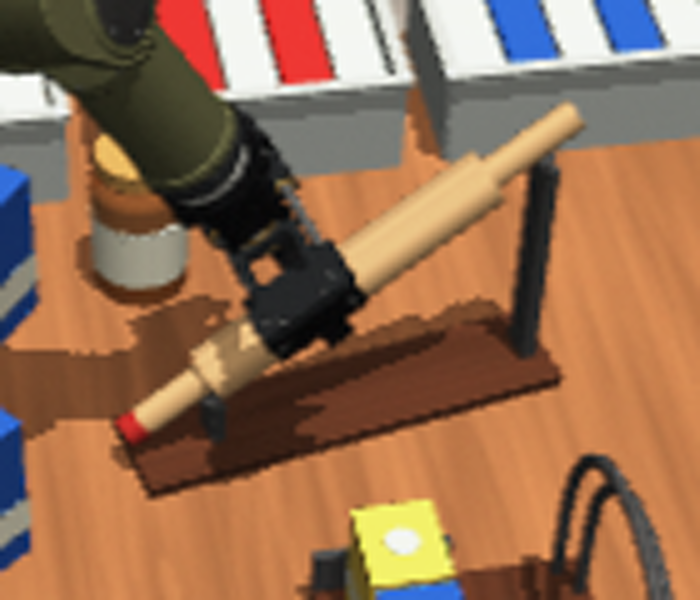

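The fingers straddle the barrel squarely, about 35 mm from the middle towards the red end. Closing now.

Request:
{"op": "jog_arm", "data": {
  "increments": [
    {"tx": 0,"ty": 0,"tz": 0,"wx": 0,"wy": 0,"wz": 0,"gripper": 0.4},
    {"tx": 0,"ty": 0,"tz": 0,"wx": 0,"wy": 0,"wz": 0,"gripper": 0.4},
    {"tx": 0,"ty": 0,"tz": 0,"wx": 0,"wy": 0,"wz": 0,"gripper": 0.4},
    {"tx": 0,"ty": 0,"tz": 0,"wx": 0,"wy": 0,"wz": 0,"gripper": 0.4},
    {"tx": 0,"ty": 0,"tz": 0,"wx": 0,"wy": 0,"wz": 0,"gripper": 0.4}
  ],
  "grip_force": 45
}}

```text
time: 16.95
position: [0.5812, 0.296, 0.1095]
tool_rot: [-2.97, -0.315, -0.794]
ft_force: [-1.3, -5.3, 3.7]
grip_width: 0.498
grip_force: 45.0
```

Request:
{"op": "jog_arm", "data": {
  "increments": [
    {"tx": 0,"ty": 0,"tz": 0,"wx": 0,"wy": 0,"wz": 0,"gripper": 0.4},
    {"tx": 0,"ty": 0,"tz": 0,"wx": 0,"wy": 0,"wz": 0,"gripper": 0.4},
    {"tx": 0,"ty": 0,"tz": 0,"wx": 0,"wy": 0,"wz": 0,"gripper": 0.4},
    {"tx": 0,"ty": 0,"tz": 0,"wx": 0,"wy": 0,"wz": 0,"gripper": 0.4},
    {"tx": 0,"ty": 0,"tz": 0,"wx": 0,"wy": 0,"wz": 0,"gripper": 0.4}
  ]
}}

```text
time: 17.37
position: [0.5812, 0.2961, 0.1095]
tool_rot: [-2.97, -0.315, -0.794]
ft_force: [-0.7, -5.5, 4.0]
grip_width: 0.496
grip_force: 45.0
```

Request:
{"op": "jog_arm", "data": {
  "increments": [
    {"tx": 0,"ty": 0,"tz": -5,"wx": 0,"wy": 0,"wz": 0,"gripper": 0.4},
    {"tx": 0,"ty": 0,"tz": -15,"wx": 0,"wy": 0,"wz": 0,"gripper": 0.4},
    {"tx": 0,"ty": 0,"tz": -28,"wx": 0,"wy": 0,"wz": 0,"gripper": 0.4},
    {"tx": 0,"ty": 0,"tz": -42,"wx": 0,"wy": 0,"wz": 0,"gripper": 0.4},
    {"tx": 0,"ty": 0,"tz": -55,"wx": 0,"wy": 0,"wz": 0,"gripper": 0.4}
  ]
}}

```text
time: 17.78
position: [0.5512, 0.2925, 0.1554]
tool_rot: [-2.968, -0.319, -0.787]
ft_force: [0.1, 1.2, -5.2]
grip_width: 0.497
grip_force: 45.0
```

```bash
python3 - <<'E'
from plan import *
s=ctrl.get_state();print(s["position"],s["tool_rot"],s["joint_positions"].round(2),s["ft_force"],s["torque"],s["grip_width"])
p=np.array(s["position"]);r=R.from_rotvec(s["tool_rot"])
plan([(p+[.02,0,.08],r),((.56,.26,.27),Rtool(.212-np.pi/2)),((.60,.05,.27),Rtool(-np.pi/2+.02)),((.56,-.313,.27),Rtool(-np.pi/2+.02))])
E
```

```text
[0.55124807 0.2925455  0.15537016] [-2.96787343 -0.31851873 -0.78673044] [ 0.06  0.02 -0.72  2.04  0.38  0.64 -2.27] [ 0.06207819  1.17037878 -5.15472622] [-0.34341531  1.25891855  0.03593938] 0.49695356622375764
t [56.6, 4.2, -59.8] w [0.0, 0.0, -0.0] -> [0.571, 0.293, 0.235]
t [1.6, 29.4, -38.9] w [-0.001, -0.518, 0.002] -> [0.56, 0.26, 0.27]
t [-2.5, 106.9, 0.0] w [0.0, 0.0, 0.096] -> [0.58, 0.155, 0.27]
t [7.7, 106.6, 0.0] w [0.0, 0.0, 0.096] -> [0.6, 0.05, 0.27]
t [-23.6, 181.1, -0.0] w [0.0, -0.0, -0.0] -> [0.58, -0.132, 0.27]
t [-23.6, 181.1, -0.0] w [0.0, -0.0, -0.0] -> [0.56, -0.313, 0.27]
```

Request:
{"op": "jog_arm", "data": {
  "increments": [
    {"tx": 8,"ty": 1,"tz": -9,"wx": 0,"wy": 0,"wz": 0,"gripper": 0.4},
    {"tx": 20,"ty": 2,"tz": -22,"wx": 0,"wy": 0,"wz": 0,"gripper": 0.4},
    {"tx": 34,"ty": 3,"tz": -36,"wx": 0,"wy": 0,"wz": 0,"gripper": 0.4},
    {"tx": 48,"ty": 4,"tz": -50,"wx": 0,"wy": 0,"wz": 0,"gripper": 0.4},
    {"tx": 57,"ty": 4,"tz": -60,"wx": 0,"wy": 0,"wz": 0,"gripper": 0.4}
  ]
}}

```text
time: 18.2
position: [0.5729, 0.2932, 0.2378]
tool_rot: [-2.966, -0.318, -0.791]
ft_force: [0.6, -0.2, -5.5]
grip_width: 0.492
grip_force: 45.0
```

Request:
{"op": "jog_arm", "data": {
  "increments": [
    {"tx": 0,"ty": 5,"tz": -7,"wx": 0,"wy": -0.06,"wz": 0,"gripper": 0.4},
    {"tx": 0,"ty": 11,"tz": -15,"wx": 0,"wy": -0.17,"wz": 0,"gripper": 0.4},
    {"tx": 1,"ty": 18,"tz": -23,"wx": 0,"wy": -0.29,"wz": 0,"gripper": 0.4},
    {"tx": 1,"ty": 24,"tz": -31,"wx": 0,"wy": -0.41,"wz": 0,"gripper": 0.4},
    {"tx": 2,"ty": 29,"tz": -39,"wx": 0,"wy": -0.518,"wz": 0,"gripper": 0.4}
  ]
}}

```text
time: 18.62
position: [0.5624, 0.2602, 0.2729]
tool_rot: [-3.124, -0.334, 0.0]
ft_force: [1.7, 0.6, -6.1]
grip_width: 0.495
grip_force: 45.0
```

```bash
python3 - <<'E'
from plan import *
s=ctrl.get_state();print(s["position"],s["tool_rot"],s["joint_positions"].round(2),s["ft_force"],s["torque"],s["grip_width"])
plan([((.57,.16,.27),Rtool(.116-np.pi/2)),((.60,.05,.27),Rtool(-np.pi/2+.02)),((.58,-.13,.27),Rtool(-np.pi/2+.02)),((.56,-.313,.27),Rtool(-np.pi/2+.02))])
E
```

```text
[0.56238576 0.26020512 0.27294608] [-3.12353780e+00 -3.34006138e-01  8.72720619e-05] [ 0.05  0.3  -0.66  1.44  0.18  1.47 -1.97] [ 1.69070231  0.64150826 -6.10171257] [-0.01041628  0.02003262  0.00095332] 0.4954386618434089
t [-13.7, 99.6, 2.9] w [-0.0, 0.0, 0.097] -> [0.57, 0.16, 0.27]
t [17.1, 112.7, 0.0] w [0.0, 0.0, 0.096] -> [0.6, 0.05, 0.27]
t [-23.6, 179.6, -0.0] w [-0.0, 0.0, 0.0] -> [0.58, -0.13, 0.27]
t [-23.7, 182.6, 0.0] w [0.0, 0.0, 0.0] -> [0.56, -0.313, 0.27]
```

Request:
{"op": "jog_arm", "data": {
  "increments": [
    {"tx": -3,"ty": 15,"tz": 0,"wx": 0,"wy": 0,"wz": 0.02,"gripper": 0.4},
    {"tx": -6,"ty": 35,"tz": 0,"wx": 0,"wy": 0,"wz": 0.04,"gripper": 0.4},
    {"tx": -9,"ty": 57,"tz": 0,"wx": 0,"wy": 0,"wz": 0.06,"gripper": 0.4},
    {"tx": -12,"ty": 79,"tz": 1,"wx": 0,"wy": 0,"wz": 0.08,"gripper": 0.4},
    {"tx": -14,"ty": 100,"tz": 2,"wx": 0,"wy": 0,"wz": 0.097,"gripper": 0.4}
  ]
}}

```text
time: 19.03
position: [0.5693, 0.1591, 0.2692]
tool_rot: [-3.136, -0.182, -0.007]
ft_force: [0.3, 0.0, -6.2]
grip_width: 0.501
grip_force: 45.0
```

Request:
{"op": "jog_arm", "data": {
  "increments": [
    {"tx": 3,"ty": 22,"tz": 0,"wx": 0,"wy": 0,"wz": 0.02,"gripper": 0.4},
    {"tx": 6,"ty": 45,"tz": 0,"wx": 0,"wy": 0,"wz": 0.04,"gripper": 0.4},
    {"tx": 10,"ty": 68,"tz": 0,"wx": 0,"wy": 0,"wz": 0.06,"gripper": 0.4},
    {"tx": 13,"ty": 90,"tz": 0,"wx": 0,"wy": 0,"wz": 0.08,"gripper": 0.4},
    {"tx": 17,"ty": 113,"tz": 0,"wx": 0,"wy": 0,"wz": 0.096,"gripper": 0.4}
  ]
}}

```text
time: 19.45
position: [0.5998, 0.0483, 0.2701]
tool_rot: [-3.141, -0.03, -0.008]
ft_force: [-0.5, 0.0, -5.6]
grip_width: 0.494
grip_force: 45.0
```

Request:
{"op": "jog_arm", "data": {
  "increments": [
    {"tx": -5,"ty": 34,"tz": 0,"wx": 0,"wy": 0,"wz": 0,"gripper": 0.4},
    {"tx": -9,"ty": 70,"tz": 0,"wx": 0,"wy": 0,"wz": 0,"gripper": 0.4},
    {"tx": -14,"ty": 106,"tz": 0,"wx": 0,"wy": 0,"wz": 0,"gripper": 0.4},
    {"tx": -19,"ty": 143,"tz": 0,"wx": 0,"wy": 0,"wz": 0,"gripper": 0.4},
    {"tx": -24,"ty": 180,"tz": 0,"wx": 0,"wy": 0,"wz": 0,"gripper": 0.4}
  ]
}}

```text
time: 19.87
position: [0.5792, -0.1332, 0.2701]
tool_rot: [-3.141, -0.031, -0.008]
ft_force: [0.4, -0.5, -6.2]
grip_width: 0.49
grip_force: 45.0
```

Request:
{"op": "jog_arm", "data": {
  "increments": [
    {"tx": -6,"ty": 40,"tz": 0,"wx": 0,"wy": 0,"wz": 0,"gripper": 0.4},
    {"tx": -12,"ty": 80,"tz": 0,"wx": 0,"wy": 0,"wz": 0,"gripper": 0.4},
    {"tx": -18,"ty": 120,"tz": 0,"wx": 0,"wy": 0,"wz": 0,"gripper": 0.4},
    {"tx": -22,"ty": 155,"tz": 0,"wx": 0,"wy": 0,"wz": 0,"gripper": 0.4},
    {"tx": -24,"ty": 183,"tz": 0,"wx": 0,"wy": 0,"wz": 0,"gripper": 0.4}
  ]
}}

```text
time: 20.28
position: [0.5572, -0.3196, 0.2694]
tool_rot: [3.14, 0.024, 0.006]
ft_force: [0.1, -1.1, -5.7]
grip_width: 0.491
grip_force: 45.0
```

Request:
{"op": "jog_arm", "data": {
  "increments": [
    {"tx": 0,"ty": 0,"tz": 0,"wx": 0,"wy": 0,"wz": 0,"gripper": 0.4},
    {"tx": 0,"ty": 0,"tz": 0,"wx": 0,"wy": 0,"wz": 0,"gripper": 0.4},
    {"tx": 0,"ty": 0,"tz": 0,"wx": 0,"wy": 0,"wz": 0,"gripper": 0.4},
    {"tx": 0,"ty": 0,"tz": 0,"wx": 0,"wy": 0,"wz": 0,"gripper": 0.4},
    {"tx": 0,"ty": 0,"tz": 0,"wx": 0,"wy": 0,"wz": 0,"gripper": 0.4}
  ]
}}

```text
time: 20.7
position: [0.5598, -0.3125, 0.2701]
tool_rot: [-3.14, -0.036, -0.008]
ft_force: [1.1, 0.4, -5.2]
grip_width: 0.493
grip_force: 45.0
```

Request:
{"op": "jog_arm", "data": {
  "increments": [
    {"tx": 0,"ty": 0,"tz": 0,"wx": 0,"wy": 0,"wz": 0,"gripper": 0.4},
    {"tx": 0,"ty": 0,"tz": 0,"wx": 0,"wy": 0,"wz": 0,"gripper": 0.4},
    {"tx": 0,"ty": 0,"tz": 0,"wx": 0,"wy": 0,"wz": 0,"gripper": 0.4},
    {"tx": 0,"ty": 0,"tz": 0,"wx": 0,"wy": 0,"wz": 0,"gripper": 0.4},
    {"tx": 0,"ty": 0,"tz": 0,"wx": 0,"wy": 0,"wz": 0,"gripper": 0.4}
  ]
}}

```text
time: 21.12
position: [0.5591, -0.3141, 0.27]
tool_rot: [-3.141, -0.032, -0.008]
ft_force: [-1.0, -0.0, -6.4]
grip_width: 0.494
grip_force: 45.0
```

```bash
python3 - <<'E'
from plan import *
t=[];f=[];p=[]
for i in range(16):
    S=vision.get_image("side" if i%2 else "top");np.save(("side1" if i%2 else "top1")+".npy",S,allow_pickle=True)
    s=ctrl.get_state();t.append(s["torque"]);f.append(s["ft_force"]);p.append(s["position"])
print(np.mean(t,0),np.std(t,0),np.mean(f,0),np.mean(p,0),np.std(p,0),s["tool_rot"],s["joint_positions"].round(2),s["time"])
T=np.load("top1.npy",allow_pickle=True).item()
v=np.hstack([T["color"][110:240,330:480],S["color"][180:310,250:400]]);cv2.imwrite("pics/c1.png",cv2.resize(v,None,fx=2.6,fy=2.6,interpolation=cv2.INTER_CUBIC))
E
```

```text
[-0.06073078  0.09603154  0.00381274] [0.02612211 0.02338348 0.02894459] [ 3.58616801e-03 -3.74901324e-02 -5.81551375e+00] [ 0.55910067 -0.31420819  0.26999839] [1.11031703e-05 1.91892975e-05 2.39587017e-05] [-3.14068903 -0.03148774 -0.0077695 ] [ 0.71  0.3  -0.31  1.4   0.09  1.46 -1.14] 21.9167
```

View pics/c1.png

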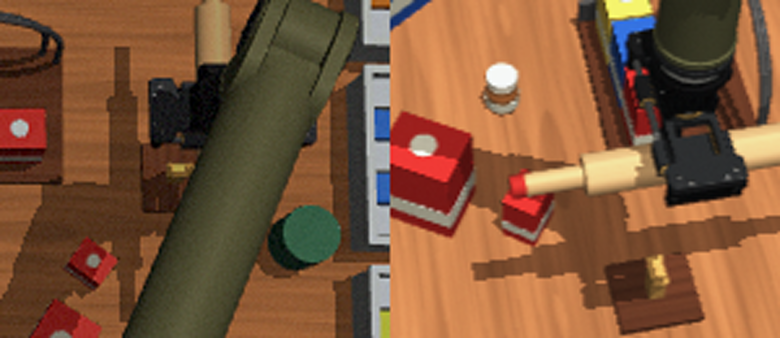

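Request:
{"op": "jog_arm", "data": {
  "increments": [
    {"tx": 0,"ty": 0,"tz": -4,"wx": 0,"wy": 0,"wz": -0.1,"gripper": 0.4},
    {"tx": 0,"ty": 0,"tz": -8,"wx": 0,"wy": 0,"wz": -0.22,"gripper": 0.4},
    {"tx": 0,"ty": 0,"tz": -10,"wx": 0,"wy": 0,"wz": -0.34,"gripper": 0.4},
    {"tx": 0,"ty": 0,"tz": -10,"wx": 0,"wy": 0,"wz": -0.46,"gripper": 0.4},
    {"tx": 0,"ty": 0,"tz": -10,"wx": 0,"wy": 0,"wz": -0.58,"gripper": 0.4}
  ]
}}

```text
time: 22.33
position: [0.5592, -0.3142, 0.2803]
tool_rot: [2.998, 0.937, 0.008]
ft_force: [-0.1, 0.9, -6.4]
grip_width: 0.497
grip_force: 45.0
```

Request:
{"op": "jog_arm", "data": {
  "increments": [
    {"tx": 0,"ty": 0,"tz": 0,"wx": 0,"wy": 0,"wz": -0.12,"gripper": 0.4},
    {"tx": 0,"ty": 0,"tz": 0,"wx": 0,"wy": 0,"wz": -0.24,"gripper": 0.4},
    {"tx": 0,"ty": 0,"tz": 0,"wx": 0,"wy": 0,"wz": -0.36,"gripper": 0.4},
    {"tx": 0,"ty": 0,"tz": 0,"wx": 0,"wy": 0,"wz": -0.48,"gripper": 0.4},
    {"tx": 0,"ty": 0,"tz": 0,"wx": 0,"wy": 0,"wz": -0.58,"gripper": 0.4}
  ]
}}

```text
time: 22.75
position: [0.559, -0.3142, 0.28]
tool_rot: [2.604, 1.754, 0.007]
ft_force: [0.8, -0.1, -5.8]
grip_width: 0.496
grip_force: 45.0
```

Request:
{"op": "jog_arm", "data": {
  "increments": [
    {"tx": 0,"ty": 0,"tz": 0,"wx": 0,"wy": 0,"wz": 0,"gripper": 0.4},
    {"tx": 0,"ty": 0,"tz": 0,"wx": 0,"wy": 0,"wz": 0,"gripper": 0.4},
    {"tx": 0,"ty": 0,"tz": 0,"wx": 0,"wy": 0,"wz": 0,"gripper": 0.4},
    {"tx": 0,"ty": 0,"tz": 0,"wx": 0,"wy": 0,"wz": 0,"gripper": 0.4},
    {"tx": 0,"ty": 0,"tz": 0,"wx": 0,"wy": 0,"wz": 0,"gripper": 0.4}
  ]
}}

```text
time: 23.17
position: [0.5591, -0.3142, 0.28]
tool_rot: [2.61, 1.745, 0.007]
ft_force: [0.2, 0.4, -5.8]
grip_width: 0.497
grip_force: 45.0
```

```bash
python3 - <<'E'
from plan import *
t=[];f=[]
for i in range(24):
    vision.get_image("side");s=ctrl.get_state();t.append(s["torque"]);f.append(s["ft_force"])
m=np.mean(t,0);r2=R.from_rotvec(s["tool_rot"]).as_matrix();print(m,np.std(t,0),np.mean(f,0),s["tool_rot"],s["position"],s["time"])
r1=R.from_rotvec([-3.14068903,-0.03148774,-0.0077695]).as_matrix();r0=R.from_rotvec([5.74496020e-01,3.08855832,1.1e-4]).as_matrix()
m1=np.array([-.06073,.09603,.0038])
# tau=R(m+mp)-R0 m ; m (2 tool-frame comps), mp along tool y only, plus optional mp x
rows=[];b=[]
for r,t in((r1,m1),(r2,m)):
    A=r[:2,:2];rows.append(np.c_[A-r0[:2,:2],A]);b+=list(t[:2])
A=np.vstack(rows);x=np.linalg.solve(A,b);print("m",x[:2],"mp",x[2:])
for rr,t in((r1,m1),(r2,m)):print("tool-frame tau",rr.T@t)
y=np.linalg.lstsq(A[:,[0,1,3]],b,rcond=None);print("constrained",y[0],y[1],"dx along tool x mm (tau_toolaxis y = ...)")
E
```

```text
[-0.02481761  0.0642913   0.00084973] [0.02610662 0.02771604 0.02722187] [ 0.19764443 -0.07133472 -5.89327105] [2.60870797 1.74674834 0.00708314] [ 0.55905835 -0.31420523  0.27997898] 24.3667
m [-0.05599009 -0.09370281] mp [0.01358879 0.10439315]
tool-frame tau [-0.05877306 -0.09723099 -0.00402449]
tool-frame tau [ 0.04999461 -0.04743098 -0.00092123]
constrained [-0.04919572 -0.09687789  0.10439312] [3.76150506e-05] dx along tool x mm (tau_toolaxis y = ...)
```

```bash
python3 - <<'E'
from plan import *
from scipy.optimize import least_squares
r0=R.from_rotvec([5.74496020e-01,3.08855832,1.1e-4])
D=[([-2.95544229,-0.62214368,-0.67804151],[-0.23847476,0.61888844,-0.02964191],0,1),
([-2.96787343,-0.31851873,-0.78673044],[-0.34341531,1.25891855,0.03593938],1,1.3),
([-3.12353780,-.334006138,0],[-0.01041628,0.02003262,0.00095332],1,1.5),
([-3.14068903,-0.03148774,-0.0077695],[-.06073,.09603,.0038],1,.25),
([2.60870797,1.74674834,.00708314],[-0.02481761,0.0642913,0.00084973],1,.22),
([0.574496,3.08855832,1.1e-4],[-0.00816252,0.00747154,0.04345111],0,1)]
g=np.array([0,0,-1.])
def pred(q,rv,pin,bias):
    r=R.from_rotvec(rv);c=q[:3];t=np.cross(r.apply(c),g)-np.cross(r0.apply(c),g)
    if pin:t=t+np.cross(r.apply([q[3],0,q[4]]),5.85*g)
    return t
for fix in(0,1):
    f=lambda q:np.hstack([(pred(q*([0,0,1,1,1] if fix else 1),rv,p,0)-t)[:2]/(.027*w) for rv,t,p,w in D])
    s=least_squares(f,[0,0,1,0,.1]);J=np.linalg.pinv(s.jac.T@s.jac);print(fix,s.x.round(4),2*s.cost,np.sqrt(np.diag(J)).round(4),s.fun.round(1))
E
```

```text
0 [ 0.0844 -0.046   1.155  -0.016   0.2222] 4.484285981675742 [0.0074 0.0043 0.071  0.0023 0.0168] [-0.  -0.   0.8  0.2 -1.1  1.4  0.1  0.2  0.2 -0.5  0.3 -0.3]
1 [ 0.     -2.8534  1.5414  0.0101  0.1745] 145.7609656250992 [0.     0.     0.0629 0.0008 0.0163] [ 1.3  0.4  1.8  0.9 -0.1  0.9  8.5 -3.6 -5.4 -4.9  0.3 -0.3]
```

```bash
python3 - <<'E'
from plan import *
T=np.load("top0.npy",allow_pickle=True).item();S=np.load("side0.npy",allow_pickle=True).item()
out=[]
for im,b in((T,(385,165,412,192)),(S,(338,274,370,300))):
    h=sub(im,b);m=((h[...,0]>16)&(h[...,0]<32)&(h[...,1]>90)&(h[...,2]>105)).astype(np.uint8);n,l,st,ce=cv2.connectedComponentsWithStats(m);i=1+np.argmax(st[1:,4])
    q=(ce[i]+.5)/K-.5+[b[0],b[1]];print((st[i,:4]/K+[b[0],b[1],0,0]).round(1),q.round(2),"model top centre",proj(im,(.5563,-.3122,.06)).round(2));out.append((im,q))
print("tri",tri(*out).round(4))
# V footprint model: 18 x 38 box z .04-.064
for im,_ in out:print(hullpts(im,box(.5563,-.3122,.02,.045,.018,.038,.019)).reshape(-1,2).round(1).tolist())
s=ctrl.get_state();plan([((.575,-.312,.27),Rtool(-np.pi/2+.02))])
E
```

```text
[394.2 172.8  10.5   5.3] [398.81 174.93] model top centre [398.27 175.21]
[348.7 278.2   8.3  12.5] [352.17 283.97] model top centre [352.41 283.79]
tri [ 0.556  -0.3137  0.0621]
[[403.79998779296875, 177.5], [402.79998779296875, 178.5], [392.3999938964844, 178.5], [392.20001220703125, 173.60000610351562], [393.20001220703125, 172.5], [403.70001220703125, 172.60000610351562]]
[[357.0, 288.20001220703125], [356.3999938964844, 291.29998779296875], [350.6000061035156, 292.29998779296875], [347.70001220703125, 281.29998779296875], [348.1000061035156, 278.1000061035156], [353.8999938964844, 277.20001220703125]]
t [2.7, 4.6, 3.4] w [0.001, -0.002, 0.387] -> [0.564, -0.313, 0.277]
t [4.2, 3.3, 3.3] w [0.001, -0.002, 0.387] -> [0.57, -0.313, 0.273]
t [5.2, 1.4, 3.3] w [0.001, -0.002, 0.387] -> [0.575, -0.312, 0.27]
```

Request:
{"op": "jog_arm", "data": {
  "increments": [
    {"tx": 0,"ty": 0,"tz": 1,"wx": 0,"wy": 0,"wz": 0.1,"gripper": 0.4},
    {"tx": 1,"ty": 1,"tz": 2,"wx": 0,"wy": 0,"wz": 0.22,"gripper": 0.4},
    {"tx": 2,"ty": 2,"tz": 3,"wx": 0,"wy": 0,"wz": 0.34,"gripper": 0.4},
    {"tx": 4,"ty": 3,"tz": 4,"wx": 0,"wy": 0,"wz": 0.46,"gripper": 0.4},
    {"tx": 5,"ty": 5,"tz": 5,"wx": 0,"wy": 0,"wz": 0.58,"gripper": 0.4}
  ]
}}

```text
time: 24.78
position: [0.5657, -0.3112, 0.2751]
tool_rot: [3.003, 0.92, 0.008]
ft_force: [0.6, 0.8, -5.9]
grip_width: 0.495
grip_force: 45.0
```

Request:
{"op": "jog_arm", "data": {
  "increments": [
    {"tx": 1,"ty": 0,"tz": 1,"wx": 0,"wy": 0,"wz": 0.12,"gripper": 0.4},
    {"tx": 2,"ty": 0,"tz": 2,"wx": 0,"wy": 0,"wz": 0.24,"gripper": 0.4},
    {"tx": 3,"ty": 0,"tz": 3,"wx": 0,"wy": 0,"wz": 0.36,"gripper": 0.4},
    {"tx": 4,"ty": 0,"tz": 4,"wx": 0,"wy": 0,"wz": 0.48,"gripper": 0.4},
    {"tx": 5,"ty": 0,"tz": 5,"wx": 0,"wy": 0,"wz": 0.58,"gripper": 0.4}
  ]
}}

```text
time: 25.2
position: [0.5699, -0.3086, 0.27]
tool_rot: [-3.141, -0.022, -0.008]
ft_force: [-0.3, -0.7, -5.3]
grip_width: 0.497
grip_force: 45.0
```

Request:
{"op": "jog_arm", "data": {
  "increments": [
    {"tx": 0,"ty": 0,"tz": 15,"wx": 0,"wy": 0,"wz": 0,"gripper": 0.4},
    {"tx": 0,"ty": 0,"tz": 40,"wx": 0,"wy": 0,"wz": 0,"gripper": 0.4},
    {"tx": 0,"ty": 0,"tz": 70,"wx": 0,"wy": 0,"wz": 0,"gripper": 0.4},
    {"tx": 0,"ty": 0,"tz": 95,"wx": 0,"wy": 0,"wz": 0,"gripper": 0.4},
    {"tx": 0,"ty": 0,"tz": 110,"wx": 0,"wy": 0,"wz": 0,"gripper": 0.4}
  ]
}}

```text
time: 25.62
position: [0.5687, -0.3078, 0.1565]
tool_rot: [-3.139, -0.032, -0.002]
ft_force: [-1.0, -0.3, -6.4]
grip_width: 0.495
grip_force: 45.0
```

Request:
{"op": "jog_arm", "data": {
  "increments": [
    {"tx": 0,"ty": 0,"tz": 0,"wx": 0,"wy": 0,"wz": 0,"gripper": 0.4},
    {"tx": 0,"ty": 0,"tz": 0,"wx": 0,"wy": 0,"wz": 0,"gripper": 0.4},
    {"tx": 0,"ty": 0,"tz": 0,"wx": 0,"wy": 0,"wz": 0,"gripper": 0.4},
    {"tx": 0,"ty": 0,"tz": 0,"wx": 0,"wy": 0,"wz": 0,"gripper": 0.4},
    {"tx": 0,"ty": 0,"tz": 0,"wx": 0,"wy": 0,"wz": 0,"gripper": 0.4}
  ]
}}

```text
time: 26.03
position: [0.5714, -0.309, 0.1621]
tool_rot: [3.141, 0.032, 0.012]
ft_force: [0.0, 0.5, -6.6]
grip_width: 0.494
grip_force: 45.0
```

```bash
python3 - <<'E'
from plan import *
t=[]
for i in range(24):
    S=vision.get_image("side");s=ctrl.get_state();t.append(s["torque"])
print(np.mean(t,0),np.std(t,0),s["tool_rot"],s["position"],s["time"])
# pin axis slope in side view: fit pinpolys w/ y,z,pitch; visible part only -> use edges of mask ends
h=sub(S,(260,180,420,330));m=((h[...,0]>8)&(h[...,0]<24)&(h[...,1]<135)&(h[...,2]>150)).astype(np.uint8)
def cost(q):
    A=rast(pinpolys(S,np.array([q[0],-.313,q[1]]),.02,q[2]),m.shape,(260,180));return -((A&m).sum()-.0*A.sum())+((1-A)&m).sum()*1.0+ .3*(A&(1-m)).sum()
i0=np.array([.604,.18,0]);r=minimize(cost,i0,method="Nelder-Mead",options=dict(initial_simplex=np.vstack([i0,i0+[.01,0,0],i0+[0,.01,0],i0+[0,0,.05]])));print("pin x,z,pitch",r.x)
plan([((.572,-.313,.075),Rtool(-np.pi/2+.02))])
v=S["color"][200:320,260:420];cv2.imwrite("pics/c2.png",cv2.resize(v,None,fx=4,fy=4,interpolation=cv2.INTER_CUBIC))
E
```

```text
[-0.04647996  0.10214091 -0.00238098] [0.03498303 0.02607704 0.02902782] [-3.14068131 -0.03145656 -0.0077077 ] [ 0.57028208 -0.30857102  0.16005447] 27.2333
pin x,z,pitch [0.5993316  0.18721307 0.01674962]
t [1.2, 4.5, 85.1] w [-0.001, -0.005, 0.0] -> [0.572, -0.313, 0.075]
```

View pics/c2.png

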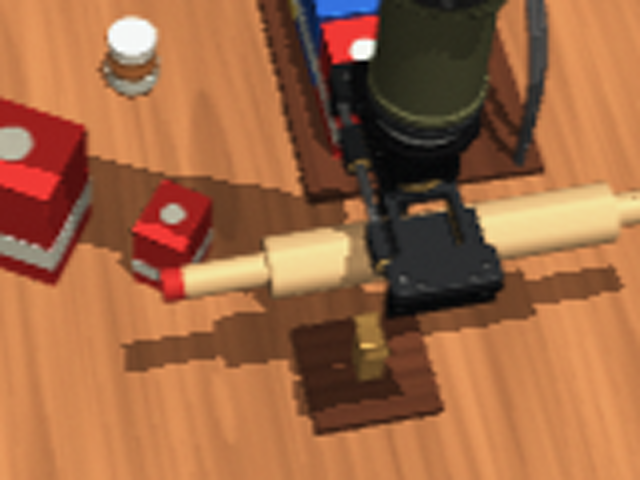

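Request:
{"op": "jog_arm", "data": {
  "increments": [
    {"tx": 2,"ty": 4,"tz": 15,"wx": 0,"wy": -0.005,"wz": 0,"gripper": 0.4},
    {"tx": 2,"ty": 4,"tz": 35,"wx": 0,"wy": -0.005,"wz": 0,"gripper": 0.4},
    {"tx": 2,"ty": 4,"tz": 55,"wx": 0,"wy": -0.005,"wz": 0,"gripper": 0.4},
    {"tx": 2,"ty": 4,"tz": 70,"wx": 0,"wy": -0.005,"wz": 0,"gripper": 0.4},
    {"tx": 2,"ty": 4,"tz": 80,"wx": 0,"wy": -0.005,"wz": 0,"gripper": 0.4}
  ]
}}

```text
time: 27.65
position: [0.5713, -0.3121, 0.0765]
tool_rot: [-3.139, -0.031, 0.006]
ft_force: [-1.3, -0.6, -5.9]
grip_width: 0.491
grip_force: 45.0
```

Request:
{"op": "jog_arm", "data": {
  "increments": [
    {"tx": 0,"ty": 0,"tz": 1,"wx": 0,"wy": 0,"wz": 0,"gripper": 0.4},
    {"tx": 0,"ty": 0,"tz": 2,"wx": 0,"wy": 0,"wz": 0,"gripper": 0.4},
    {"tx": 0,"ty": 0,"tz": 3,"wx": 0,"wy": 0,"wz": 0,"gripper": 0.4},
    {"tx": 0,"ty": 0,"tz": 4,"wx": 0,"wy": 0,"wz": 0,"gripper": 0.4},
    {"tx": 0,"ty": 0,"tz": 5,"wx": 0,"wy": 0,"wz": 0,"gripper": 0.4}
  ]
}}

```text
time: 28.07
position: [0.5736, -0.3129, 0.0763]
tool_rot: [3.141, 0.032, 0.003]
ft_force: [-0.9, -1.1, -5.5]
grip_width: 0.491
grip_force: 45.0
```

Request:
{"op": "jog_arm", "data": {
  "increments": [
    {"tx": 0,"ty": 0,"tz": 1,"wx": 0,"wy": 0,"wz": 0,"gripper": 0.4},
    {"tx": 0,"ty": 0,"tz": 2,"wx": 0,"wy": 0,"wz": 0,"gripper": 0.4},
    {"tx": 0,"ty": 0,"tz": 3,"wx": 0,"wy": 0,"wz": 0,"gripper": 0.4},
    {"tx": 0,"ty": 0,"tz": 3,"wx": 0,"wy": 0,"wz": 0,"gripper": 0.4},
    {"tx": 0,"ty": 0,"tz": 3,"wx": 0,"wy": 0,"wz": 0,"gripper": 0.4}
  ]
}}

```text
time: 28.48
position: [0.5727, -0.3124, 0.072]
tool_rot: [-3.141, -0.031, 0.0]
ft_force: [-0.5, -0.3, -6.3]
grip_width: 0.497
grip_force: 45.0
```

Request:
{"op": "jog_arm", "data": {
  "increments": [
    {"tx": 0,"ty": 0,"tz": 0.5,"wx": 0,"wy": 0,"wz": 0,"gripper": 0.4},
    {"tx": 0,"ty": 0,"tz": 1,"wx": 0,"wy": 0,"wz": 0,"gripper": 0.4},
    {"tx": 0,"ty": 0,"tz": 1.5,"wx": 0,"wy": 0,"wz": 0,"gripper": 0.4},
    {"tx": 0,"ty": 0,"tz": 2,"wx": 0,"wy": 0,"wz": 0,"gripper": 0.4},
    {"tx": 0,"ty": 0,"tz": 2,"wx": 0,"wy": 0,"wz": 0,"gripper": 0.4}
  ]
}}

```text
time: 28.9
position: [0.5727, -0.3124, 0.0699]
tool_rot: [-3.141, -0.031, 0.001]
ft_force: [0.5, -1.0, -5.1]
grip_width: 0.495
grip_force: 45.0
```

Request:
{"op": "jog_arm", "data": {
  "increments": [
    {"tx": 0,"ty": 0,"tz": 0.5,"wx": 0,"wy": 0,"wz": 0,"gripper": 0.4},
    {"tx": 0,"ty": 0,"tz": 1,"wx": 0,"wy": 0,"wz": 0,"gripper": 0.4},
    {"tx": 0,"ty": 0,"tz": 1.5,"wx": 0,"wy": 0,"wz": 0,"gripper": 0.4},
    {"tx": 0,"ty": 0,"tz": 2,"wx": 0,"wy": 0,"wz": 0,"gripper": 0.4},
    {"tx": 0,"ty": 0,"tz": 2,"wx": 0,"wy": 0,"wz": 0,"gripper": 0.4}
  ]
}}

```text
time: 29.32
position: [0.5728, -0.3125, 0.0681]
tool_rot: [-3.141, -0.031, 0.0]
ft_force: [0.3, -0.2, -5.3]
grip_width: 0.496
grip_force: 45.0
```

Request:
{"op": "jog_arm", "data": {
  "increments": [
    {"tx": 0,"ty": 0,"tz": 0.5,"wx": 0,"wy": 0,"wz": 0,"gripper": 0.4},
    {"tx": 0,"ty": 0,"tz": 1,"wx": 0,"wy": 0,"wz": 0,"gripper": 0.4},
    {"tx": 0,"ty": 0,"tz": 1.2,"wx": 0,"wy": 0,"wz": 0,"gripper": 0.4},
    {"tx": 0,"ty": 0,"tz": 1.2,"wx": 0,"wy": 0,"wz": 0,"gripper": 0.4},
    {"tx": 0,"ty": 0,"tz": 1.2,"wx": 0,"wy": 0,"wz": 0,"gripper": 0.4}
  ]
}}

```text
time: 29.73
position: [0.5731, -0.3129, 0.0675]
tool_rot: [3.141, 0.031, 0.001]
ft_force: [-0.3, -0.8, -1.1]
grip_width: 0.492
grip_force: 45.0
```

Request:
{"op": "jog_arm", "data": {
  "increments": [
    {"tx": 0,"ty": 0,"tz": 0.5,"wx": 0,"wy": 0,"wz": 0,"gripper": 0.4},
    {"tx": 0,"ty": 0,"tz": 1,"wx": 0,"wy": 0,"wz": 0,"gripper": 0.4},
    {"tx": 0,"ty": 0,"tz": 1.2,"wx": 0,"wy": 0,"wz": 0,"gripper": 0.4},
    {"tx": 0,"ty": 0,"tz": 1.2,"wx": 0,"wy": 0,"wz": 0,"gripper": 0.4},
    {"tx": 0,"ty": 0,"tz": 1.2,"wx": 0,"wy": 0,"wz": 0,"gripper": 0.4}
  ]
}}

```text
time: 30.15
position: [0.5734, -0.3132, 0.0669]
tool_rot: [3.141, 0.031, 0.002]
ft_force: [-1.3, -1.6, 5.9]
grip_width: 0.493
grip_force: 45.0
```

Request:
{"op": "jog_arm", "data": {
  "increments": [
    {"tx": 0,"ty": 0,"tz": -0.5,"wx": 0,"wy": 0,"wz": 0,"gripper": 0.4},
    {"tx": 0,"ty": 0,"tz": -1,"wx": 0,"wy": 0,"wz": 0,"gripper": 0.4},
    {"tx": 0,"ty": 0,"tz": -1,"wx": 0,"wy": 0,"wz": 0,"gripper": 0.4},
    {"tx": 0,"ty": 0,"tz": -1,"wx": 0,"wy": 0,"wz": 0,"gripper": 0.4},
    {"tx": 0,"ty": 0,"tz": -1,"wx": 0,"wy": 0,"wz": 0,"gripper": 0.4}
  ],
  "grip_force": 5
}}

```text
time: 30.57
position: [0.5734, -0.3132, 0.0669]
tool_rot: [3.141, 0.031, 0.002]
ft_force: [2.0, -4.3, -0.1]
grip_width: 0.504
grip_force: 5.0
```

Request:
{"op": "jog_arm", "data": {
  "increments": [
    {"tx": 0,"ty": 0,"tz": 0,"wx": 0,"wy": 0,"wz": 0,"gripper": 0.52},
    {"tx": 0,"ty": 0,"tz": 0,"wx": 0,"wy": 0,"wz": 0,"gripper": 0.54},
    {"tx": 0,"ty": 0,"tz": 0,"wx": 0,"wy": 0,"wz": 0,"gripper": 0.56},
    {"tx": 0,"ty": 0,"tz": 0,"wx": 0,"wy": 0,"wz": 0,"gripper": 0.58},
    {"tx": 0,"ty": 0,"tz": 0,"wx": 0,"wy": 0,"wz": 0,"gripper": 0.6}
  ]
}}

```text
time: 30.98
position: [0.5719, -0.3107, 0.0659]
tool_rot: [-3.138, -0.033, 0.004]
ft_force: [0.1, 0.0, -0.1]
grip_width: 0.584
grip_force: 0.0
```

Request:
{"op": "jog_arm", "data": {
  "increments": [
    {"tx": 0,"ty": 0,"tz": 0,"wx": 0,"wy": 0,"wz": 0,"gripper": 0.64},
    {"tx": 0,"ty": 0,"tz": 0,"wx": 0,"wy": 0,"wz": 0,"gripper": 0.7},
    {"tx": 0,"ty": 0,"tz": 0,"wx": 0,"wy": 0,"wz": 0,"gripper": 0.75},
    {"tx": 0,"ty": 0,"tz": 0,"wx": 0,"wy": 0,"wz": 0,"gripper": 0.75},
    {"tx": 0,"ty": 0,"tz": 0,"wx": 0,"wy": 0,"wz": 0,"gripper": 0.75}
  ]
}}

```text
time: 31.4
position: [0.5727, -0.3123, 0.0666]
tool_rot: [-3.141, -0.031, 0.001]
ft_force: [0.1, -0.2, -0.1]
grip_width: 0.74
grip_force: 0.0
```

```bash
python3 - <<'E'
from plan import *
S=vision.get_image("side");s=ctrl.get_state();print(s["time"],s["position"],s["ft_force"],s["grip_width"])
v=S["color"][200:320,260:420];cv2.imwrite("pics/c3.png",cv2.resize(v,None,fx=4,fy=4,interpolation=cv2.INTER_CUBIC))
E
```

```text
31.45 [ 0.57271504 -0.31238837  0.06662771] [-0.23779176  0.20867507 -0.83089174] 0.7450573999629078
```

View pics/c3.png

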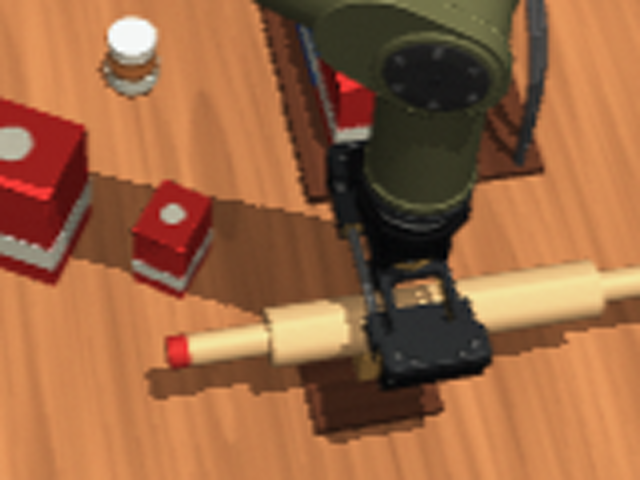

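The pin stays level with the fingers open: its red tip is at about (304,288) in the picture. Retreating straight up.

Request:
{"op": "jog_arm", "data": {
  "increments": [
    {"tx": 0,"ty": 0,"tz": 0,"wx": 0,"wy": 0,"wz": 0,"gripper": 0.85},
    {"tx": 0,"ty": 0,"tz": -10,"wx": 0,"wy": 0,"wz": 0,"gripper": 0.95},
    {"tx": 0,"ty": 0,"tz": -30,"wx": 0,"wy": 0,"wz": 0,"gripper": 1},
    {"tx": 0,"ty": 0,"tz": -60,"wx": 0,"wy": 0,"wz": 0,"gripper": 1},
    {"tx": 0,"ty": 0,"tz": -100,"wx": 0,"wy": 0,"wz": 0,"gripper": 1}
  ]
}}

```text
time: 31.87
position: [0.571, -0.3116, 0.1655]
tool_rot: [-3.138, -0.032, 0.008]
ft_force: [-0.2, -0.9, 0.5]
grip_width: 0.981
grip_force: 0.0
```

Request:
{"op": "jog_arm", "data": {
  "increments": [
    {"tx": 0,"ty": 0,"tz": -25,"wx": 0,"wy": 0,"wz": 0,"gripper": 1},
    {"tx": 0,"ty": 0,"tz": -50,"wx": 0,"wy": 0,"wz": 0,"gripper": 1},
    {"tx": 0,"ty": 0,"tz": -75,"wx": 0,"wy": 0,"wz": 0,"gripper": 1},
    {"tx": 0,"ty": 0,"tz": -90,"wx": 0,"wy": 0,"wz": 0,"gripper": 1},
    {"tx": 0,"ty": 0,"tz": -90,"wx": 0,"wy": 0,"wz": 0,"gripper": 1}
  ]
}}

```text
time: 32.28
position: [0.5747, -0.3133, 0.2624]
tool_rot: [3.138, 0.031, 0.012]
ft_force: [0.4, -0.8, 0.5]
grip_width: 1.002
grip_force: 0.0
```

Request:
{"op": "jog_arm", "data": {
  "increments": [
    {"tx": 0,"ty": 0,"tz": 0,"wx": 0,"wy": 0,"wz": 0,"gripper": 1},
    {"tx": 0,"ty": 0,"tz": 0,"wx": 0,"wy": 0,"wz": 0,"gripper": 1},
    {"tx": 0,"ty": 0,"tz": 0,"wx": 0,"wy": 0,"wz": 0,"gripper": 1},
    {"tx": 0,"ty": 0,"tz": 0,"wx": 0,"wy": 0,"wz": 0,"gripper": 1},
    {"tx": 0,"ty": 0,"tz": 0,"wx": 0,"wy": 0,"wz": 0,"gripper": 1}
  ]
}}

```text
time: 32.7
position: [0.5723, -0.3124, 0.2555]
tool_rot: [-3.14, -0.031, 0.003]
ft_force: [-0.8, -0.8, 0.6]
grip_width: 1.001
grip_force: 0.0
```

```bash
python3 - <<'E'
from plan import *
S=vision.get_image("side");s=ctrl.get_state();print(s["time"],s["position"],s["ft_force"],s["grip_width"])
v=S["color"][140:340,240:440];cv2.imwrite("pics/c4.png",cv2.resize(v,None,fx=3,fy=3,interpolation=cv2.INTER_CUBIC))
E
```

```text
32.75 [ 0.57246437 -0.31245645  0.25572904] [-0.70667884 -1.0059259   0.4576461 ] 1.0022376673394677
```

View pics/c4.png

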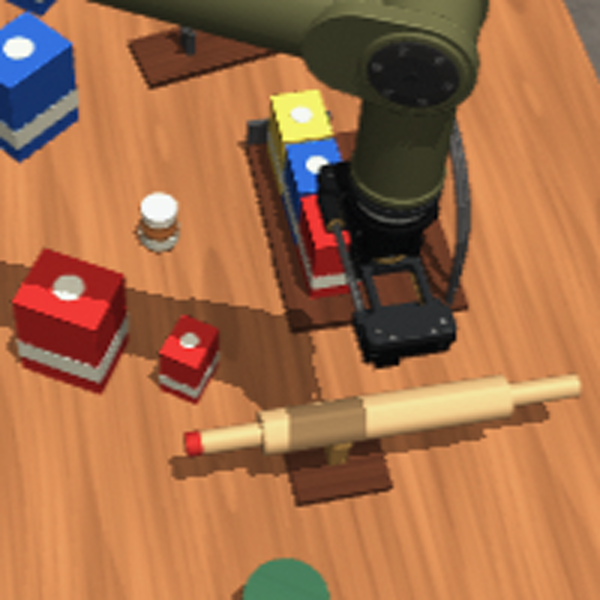

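The pin lies level on the brass cradle alone, its red tip at about (304,287). The row is intact and the gripper is clear, so I hand in.

```bash
python3 -c "
from bench import ctrl
print(ctrl.close_job())"
```

```text
the job is handed in; nothing more can be done
None
```

I handed the job in at about 33 s of the 72 s limit, but the interface returned no verdict; in the last picture the blue and red cartons stand flush beside the yellow one and the pin rests level and released on the cradle alone.

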